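# Stack a flanged hub and its cover on a measuring fixture's spigot

### The job

Load the measuring fixture: take the steel hub out of the sloping rack and seat it face down, fully home, on the fixture's centring spigot, then seat the brass cover face down and fully home on top of the hub. Set both parts down gently, never dropping or forcing them, and let go; the rims are held under the rack's lip, so draw each part up the slope before lifting it. Leave the red reject in the rack and do not disturb any other loose thing.

Things in the scene. Friction and masses are not known exactly. Their poses are not given: they have to be found in the camera images.
- rack: Fixed grey sloping rack, 280 mm wide (its y), 100 mm deep, up to 80 mm high; origin at the centre of its underside. Its slope rises 25 degrees towards its +x, which points roughly away from the robot; z up. Three parts lie on the slope side by side, the centres of their faces at x = 0, z = 55 mm and y = -90, 0 and +90 mm of the rack, in any order. The upper edge is open, 49 mm beyond their centres.
- lip (a point): Middle of the inner edge of the rack's blue lip (axes as the rack). The lip's wall stands 34 mm down the slope from the parts' centres; its top strip, 16 to 19 mm above the slope, reaches back to 28.5 mm from them, so it covers the 12 mm thick flanges by 3.5 mm. A part pulled straight off the slope catches: slide it 6 to 15 mm up the slope first (at most 2 mm off the slope, or it rubs on the strip).
- fixture: Fixed aluminium pallet 160 (its x) x 120 (its y) x 20 mm, turned up to 0.6 rad; origin at the centre of its underside, z up. In its middle a steel pad 70 mm across carries a brass spigot. Clamp towers 22 mm across stand at x = -60 and +60 mm, y = 0, with blue arms turned outwards, tops 98 mm above the table; within 42 mm of the spigot's axis nothing else stands, and along y the way is free.
- datum (a point): Centre of the fixture's pad surface, 26 mm above the table, at the foot of the spigot; axes as the fixture. The spigot is 40 mm in diameter and 8 mm high, its top 3 mm chamfered to 35 mm. The hub's face must rest on this pad.
- hub_mid (a point): Steel hub with a blue band, about 0.3 kg: the middle of its height, 24 mm above its face on its axis; z from face to top. From the face: flange 64 mm across, 12 thick; boss 44 across, 28 high; on it a register 30 across, 8 high, its top 3 mm chamfered to 25. The face has a recess 42.5 mm across, 10 deep. It starts face down on the slope, z leaning 25 degrees from vertical.
- cover_mid (a point): Brass-coloured cover, about 0.24 kg: the middle of its height, 20 mm above its face on its axis; z from face to top. Flange 64 mm across, 12 thick; boss 36 across, 28 high; the face has a recess 32.5 across, 10 deep, that goes over the hub's register. Seated, its face rests on the hub's shoulder, 40 mm above the hub's face. It starts face down on the slope.
- hub: The same steel hub; origin at the centre of its face.
- cover: The same brass cover; origin at the centre of its face.
- reject_mid (a point): Red unbored blank, flange 64 mm x 12 mm, boss 40 mm x 28 mm, in one of the rack's places; middle of its height. Leave it there.
- setting_block_mid (a point): Loose steel block 22 x 22 x 14 mm (its centre) on the fixture's pallet at a corner, about x = +60, y = +42 mm of the fixture.
- dowel_center (a point): Loose dark steel dowel 16 mm across, 18 mm high (its centre), standing on the pallet at about x = -60, y = -42 mm of the fixture.
- cleaner_mid (a point): White bottle 52 mm across, 130 mm high (its centre), to the robot's left, loose.
- wrench_grip (a point): Loose wrench lying on the table to the robot's right; its handle.
- ring_gauge_mid (a point): Loose steel ring 72 mm across, 22 mm high (its centre), to the right.
- plug_gauge_mid (a point): Loose plug gauge with green handle, 36 mm across, 85 mm high (its centre), standing to the left.
- v_block_mid (a point): Loose dark steel V-block 50 x 40 x 40 mm (its centre), on the table beside the pallet, at about x = 0, y = -110 mm of the fixture.
- tin_mid (a point): Loose yellow tin 56 mm across, 45 mm high (its centre), on the table in front of the rack's low edge.
- ball (a point): Centre of the white 30 mm ball on a fixed stand 125 mm high beyond the middle of the work area: an obstacle.
Mind the look-alikes: they are no part of the job. There is more than one size of the cover; the job needs the middle-sized.

How it is judged:
On the way, in this order (a step that is already met when the one before it is completed fails the run):
1. the hub is seated face down on the spigot (horizontal distance between hub_mid and datum below 0.003 m and angle between hub_mid's own z axis and vertical below 0.04 rad and z of hub_mid in the frame of datum between 0.022 and 0.0258 m), for 0.2 s.
2. the cover is seated face down on the hub, the hub still seated (all of step 1 and horizontal distance between cover_mid and hub_mid below 0.003 m and angle between cover_mid's own z axis and vertical below 0.04 rad and z of cover_mid in the frame of hub_mid between 0.034 and 0.0378 m), for 0.2 s.
At the end, for the whole second after the job is handed in: The hub stands upright (within 0.04 rad) on the fixture's pad with its face flat on it (height within 2 mm) and its axis within 3 mm of the spigot's; the cover stands upright on the hub, face flat on its shoulder (within 2 mm), axes within 3 mm; both are at rest (all of step 2 and linear speed of each of hub, cover below 0.01 m/s); the robot touches nothing.
It fails at once if the red reject is moved more than 20 mm (distance of reject_mid from where it was at the start of the episode above 0.02 m).
It fails at once if another loose thing is moved more than 25 mm (distance of any of setting_block_mid, dowel_center, cleaner_mid, wrench_grip, ring_gauge_mid, plug_gauge_mid, v_block_mid, tin_mid from where it was at the start of the episode above 0.025 m).
It fails at once if the hub or the cover is forced (more than 80 N on the fixture or between them) (contact force between any of hub, cover and fixture above 80 N or contact force between cover and hub above 80 N).
It fails at once if the hub is dropped: it moves faster than 0.3 m/s within 25 mm of its seat (horizontal distance between hub_mid and datum below 0.02 m and z of hub_mid in the frame of datum below 0.049 m and linear speed of hub above 0.3 m/s).
It fails at once if the cover is dropped: it moves faster than 0.3 m/s within 25 mm of its seat (horizontal distance between cover_mid and datum below 0.02 m and z of cover_mid in the frame of datum below 0.085 m and linear speed of cover above 0.3 m/s).
It also fails if it takes over 59 s, if anything falls off the work surface, if the arm or the gripper's body presses on something with over 40 N, if the wrist force passes 120 N, or if a joint passes its speed limit or range.

### The arm

A 6-joint arm with a two-finger parallel gripper is mounted at the origin on the work surface. World frame = base frame: x ahead of the robot, y to its left, z up, the work surface at z = 0. Lengths are in m, angles in rad, forces in N, time in s.
With the tool pointing down it reaches from about 0.325 to 0.85 m from the base axis. Payload 4.4 kg.
Tool frame: the origin (TCP) lies midway between the tips of the shut fingers; the grasp point (between the pads) lies 19 mm behind it (tcp_to_grasp is the distance from the TCP to the grasp point, in m); z points along the fingers, x is the direction in which the jaws open and shut, and the axes are right-handed (so a half turn about z gives the same grasp; the last joint's range is limited). The gripper opens to 94 mm and grips with 3 to 60 N. Pads are 16 mm wide; open, the fingers measure 119 mm over their backs; the gripper's body (75 mm by 177 mm) begins 78 mm behind the grasp point.
Start: joints at [-1.496, 0.207, 1.542, -0, 1.393, -0.15], TCP at [0.129, -0.56, 0.183] pointing down, gripper open.
Joint ranges: [-2.73, 2.73], [-0.86, 2.22], [0.23, 2.46], [-1.11, 4.25], [0.08, 2.63], [-2.82, 2.82]. Speed limits (rad/s): [2.79, 2.79, 3.14, 3.14, 3.14, 3.14].

### API

Orientations are given as a rotation vector (axis times angle).
In Python, from workcell import observe, camera, calibration, sign_off, tcp_to_grasp gives the robot as it stands.
- The arm moves only by the tool drive_tool, never from a script. Its argument "targets" is a list of rows, each an object of numbers: "x", "y", "z": the shift along the tool's x, y, z in mm; "yaw": the turn about the tool's z in rad. In form: [{"x": .., "y": .., "z": .., "yaw": ..}, ...]. A call has exactly 10 rows; each row shifts and turns the pose as measured when the row begins, along the tool's axes as they then stand; what a row does not reach is not made up. A row lasts 1/10 s, in which the tool goes at most 50 mm and 8.59 degrees, less where a joint would pass 70% of its speed; a pose out of reach is approached as far as the arm can. A call is refused whole if a number of a shift passes 50 or a number of a turn 0.15, either way. A call with a gripper value outside its range is refused whole. "fingers" is the gripper's target within -1 to 1 (shut at 1, half-way at 0, fully open at -1), set as the call begins (left out, the last holds). The fingers move at their own pace and stop on an object; "grip_force" is the grip in N (left out, the last holds). Time passes only in rows, so rows that do not move let the fingers close, or fill a call up. It gives the time, the measured TCP pose, the force and the opening at its end, in the units of the state.
- observe(): the state, without advancing time (a new reading comes with each control period).
- camera(name): name is "scene" or "side" or "wrist"; returns the picture (400x640x3 uint8, blue, green, red); there is no depth.
- calibration(name): a dict with "vertical_fov" (degrees; the focal length in pixels is half the picture's height over the tangent of half this angle, whatever the lens; pixels are square), "cx", "cy" (the principal point, pixels), "k1" (the pictures are not rectified: a ray, as slopes to the right and down, at radius r is drawn at 1 + k1 r^2 times it, then the intrinsics apply), "rvec" (rotation vector, rad) and "tvec" (3), from world to camera coordinates, as OpenCV has them. Camera axes: x right, y down, z forward; pixel columns grow to the right and rows downward; lengths in m; the calibration is good to about 2 mm. A picture is of the moment at which its call begins: read the wrist's pose just before it. calibration takes no time and is no camera call; for the wrist camera it gives the pose at the moment of the call.
- sign_off(): hands the job in, once; it reports no verdict.
The state is a dict: "time": time; "joint_pos": joint angles; "dq": joint speeds; "joint_efforts": joint torques, N m; "tcp_pos": TCP position; "orientation": TCP orientation; "contact_force": force on the tool from outside, world axes, zero at the start; "torque": the same for the moment, N m; "grip_width": finger opening in m.
Only numpy, scipy, OpenCV 4.12 (cv2) and the standard library are available. Lean on these libraries where they do the work, as an engineer would, in place of code of your own. Each camera call takes 0.05 s, during which the arm holds its last target. There are 200 camera calls.

## Working session

There is one attempt and no reset: what is moved stays moved. The work goes in short steps, Python scripts to look and compute and a tool call to move; the robot and the scene stay as the last step left them, time stands still between calls to the robot, and variables do not carry over. Pictures are saved under pics/ and viewed, about 8 in all and at most 12, crops included, and the job is handed in when it is done.

Besides the shell and the picture viewer there is one more tool, called after "Emit:" as a command line: name --argument value ..., lists and objects as JSON in quotes. drive_tool: Moves the arm, as the interface text tells. Its arguments: {"type":"object","properties":{"targets":{"type":"array"},"fingers":{"type":"number"},"grip_force":{"type":"number"}},"required":["targets"]}

```bash
mkdir -p pics
cat > h.py <<'E'
import numpy as np, cv2
from workcell import observe, camera, calibration, sign_off, tcp_to_grasp
def K(n):
    c=calibration(n); f=200/np.tan(np.radians(c["vertical_fov"])/2)
    return c,np.array([[f,0,c["cx"]],[0,f,c["cy"]],[0,0,1.]]),np.array([c["k1"],0,0,0,0.]),cv2.Rodrigues(np.array(c["rvec"],float))[0],np.array(c["tvec"],float).ravel()
def ray(n,uv,cal=None):
    c,k,d,R,t=cal or K(n)
    p=cv2.undistortPoints(np.array(uv,float).reshape(-1,1,2),k,d).reshape(-1,2)
    v=np.c_[p,np.ones(len(p))]@R
    return -R.T@t, v/np.linalg.norm(v,axis=1,keepdims=True)
def onz(n,uv,z,cal=None):
    o,v=ray(n,uv,cal); return o+v*((z-o[2])/v[:,2])[:,None]
def proj(n,P,cal=None):
    c,k,d,R,t=cal or K(n)
    return cv2.projectPoints(np.array(P,float).reshape(-1,3),cv2.Rodrigues(R)[0],t,k,d)[0].reshape(-1,2)
E
python3 - <<'E'
from h import *
print(observe(),tcp_to_grasp)
for n in("scene","side","wrist"):
    print(n,calibration(n)); cv2.imwrite(f"pics/{n}0.png",camera(n))
a=[cv2.imread(f"pics/{n}0.png") for n in("scene","side")]
E
```

```text
{'time': 0.0, 'joint_pos': array([-1.49548915e+00,  2.07439398e-01,  1.54289729e+00, -3.52368870e-05,
        1.39350003e+00, -1.50535846e-01]), 'dq': array([-9.70737757e-04, -6.46223166e-04, -9.89101806e-05,  1.40838646e-03,
        8.56098946e-04, -7.37470769e-04]), 'joint_efforts': array([-1.51527358e-03, -3.70885205e+01, -2.81415278e+01,  6.96565001e-02,
        3.60705738e-02, -1.63697737e-04]), 'tcp_pos': array([ 0.12865145, -0.55956496,  0.18230673]), 'orientation': array([-2.45634588e+00,  1.95595914e+00,  2.43571957e-03]), 'contact_force': array([0.48708932, 0.09007099, 0.62302562]), 'torque': array([-0.053483  , -0.02072549,  0.02451961]), 'grip_width': 0.09384139214040033} 0.0188
scene {'vertical_fov': 48.02428629870955, 'cx': 318.2306183972756, 'cy': 191.80815316280177, 'k1': -0.10638234363997467, 'rvec': array([ 2.16766053,  0.56307711, -0.27595672]), 'tvec': array([-0.49764023, -0.10950258,  1.93776413])}
side {'vertical_fov': 51.80573881677581, 'cx': 310.7865949394329, 'cy': 197.39606155229538, 'k1': -0.04482836094312829, 'rvec': array([-0.074873  ,  2.72406084, -1.56097624]), 'tvec': array([0.55151923, 0.1286395 , 1.2012235 ])}
wrist {'vertical_fov': 70.70153650040285, 'cx': 322.2441579217398, 'cy': 203.19958830919336, 'k1': -0.025788071142275302, 'rvec': array([-2.31099513,  1.8405423 ,  0.2173915 ]), 'tvec': array([-0.5735276 , -0.02411775,  0.3907176 ])}
```

View pics/scene0.png

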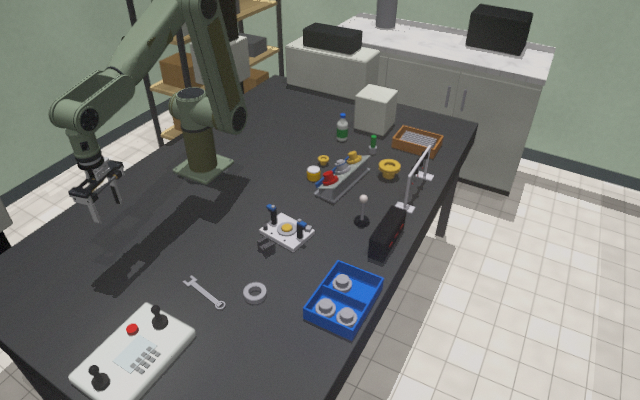

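View pics/side0.png

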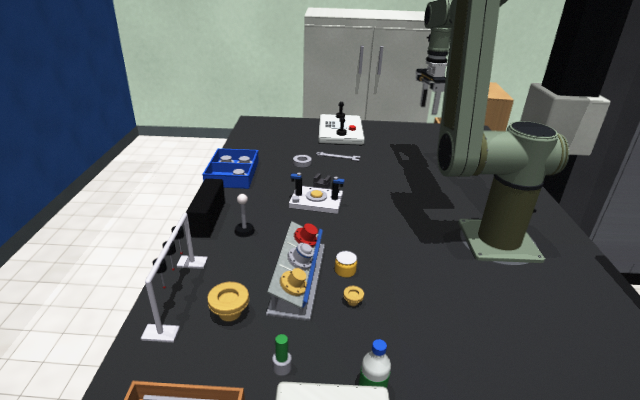

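The scene view has red at (328,178), hub at (341,166) and brass at (353,157) in the rack, with the fixture spigot at (287,229). The side view has red at (309,235), hub at (303,255), cover at (295,282) and the spigot at (316,195).

There are three brass candidates:
- Large one, off the rack: side (228,298).
- Small one, off the rack: side (353,295).
- Middle-sized one, in the rack: side (295,282). This fits the description.

There are also steel hubs in the blue tray, but the job's hub is the one in the rack. Next I'll triangulate roughly.

```bash
cat >> h.py <<'E'
def tri(a,b,n1="scene",n2="side",c1=None,c2=None):
    o1,v1=ray(n1,[a],c1);o2,v2=ray(n2,[b],c2)
    A=np.c_[v1[0],-v2[0]];s=np.linalg.lstsq(A,o2-o1,rcond=None)[0]
    p,q=o1+s[0]*v1[0],o2+s[1]*v2[0];return (p+q)/2,np.linalg.norm(p-q)
E
python3 - <<'E'
from h import *
print("mid");
for nm,a,b in(("red top",(330,173),(309,227)),("hub top",(341,162),(304,247)),("cover",(354,154),(297,273)),("spigot",(287,228),(316,194)),("ball",(363.5,199),(242,199)),("towerA",(272,208),(297,177)),("towerB",(300,224),(338,181))):
    p,e=tri(a,b);print(nm,p.round(4),round(e,4))
c=K("wrist");print("cam pos",-c[3].T@c[4],"axes\n",c[3].round(3));o=observe();R=cv2.Rodrigues(o["orientation"])[0];print(R.round(3)); print("cam in tool",R.T@(-c[3].T@c[4]-o["tcp_pos"]),(c[3]@R).round(3))
s=cv2.imread("pics/side0.png")[215:330,190:380];cv2.imwrite("pics/crop1.png",cv2.resize(s,None,fx=4,fy=4,interpolation=cv2.INTER_CUBIC))
E
```

```text
mid
red top [0.5583 0.1065 0.0933] 0.0075
hub top [0.5645 0.1934 0.0948] 0.003
cover [0.5775 0.2827 0.0878] 0.0077
spigot [ 0.5441 -0.1834  0.0279] 0.0021
ball [0.7499 0.0028 0.1089] 0.0017
towerA [ 0.5587 -0.2015  0.1077] 0.1085
towerB [ 0.5278 -0.1637  0.0626] 0.1184
cam pos [ 0.19293664 -0.54534341  0.3843453 ] axes
 [[ 0.223 -0.975 -0.003]
 [-0.949 -0.218  0.23 ]
 [-0.224 -0.049 -0.973]]
[[ 0.224 -0.975 -0.   ]
 [-0.975 -0.224  0.002]
 [-0.002 -0.    -1.   ]]
cam in tool [ 1.72901420e-06 -6.59065498e-02 -2.01781945e-01] [[ 1.     0.     0.001]
 [-0.     0.973 -0.23 ]
 [-0.001  0.23   0.973]]
```

View pics/crop1.png

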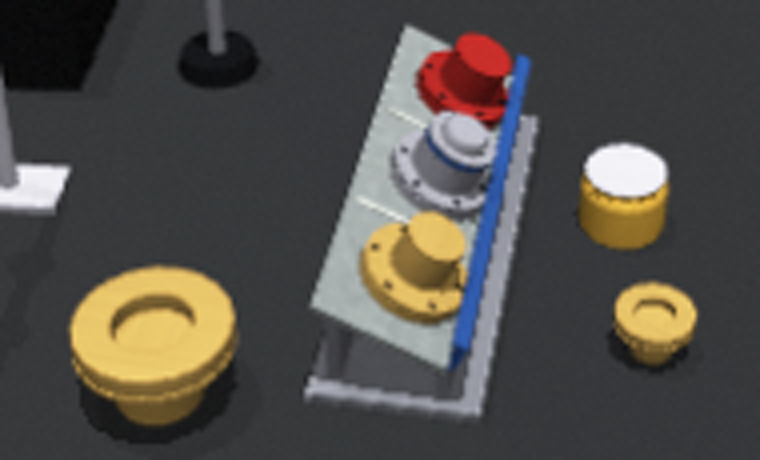

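Crop: hub with the blue band at crop (462,160), and the middle-sized brass cover at (430,255), smaller than the one at (155,330) and larger than the one at (655,320). Both are in the rack, so these are the two parts. I'm moving the wrist camera over the fixture.

Emit:
drive_tool --targets '[{"x": -22,"y": -43,"z": -12,"yaw": 0},{"x": -22,"y": -43,"z": -12,"yaw": 0},{"x": -22,"y": -43,"z": -12,"yaw": 0},{"x": -22,"y": -43,"z": -12,"yaw": 0},{"x": -22,"y": -43,"z": -12,"yaw": 0},{"x": -22,"y": -43,"z": -12,"yaw": 0},{"x": -22,"y": -43,"z": -12,"yaw": 0},{"x": -22,"y": -43,"z": -12,"yaw": 0},{"x": -22,"y": -43,"z": -12,"yaw": 0},{"x": -22,"y": -43,"z": -12,"yaw": 0}]' --fingers -1

```text
time: 1.15
tcp_pos: [0.4988, -0.2477, 0.2993]
orientation: [-2.44, 1.971, 0.015]
contact_force: [0.0, 0.0, 0.9]
grip_width: 0.0941
```

Run:
```python
from h import *
import pickle
c=K("wrist"); im=camera("wrist"); cv2.imwrite("pics/w1.png",im); pickle.dump(c,open("w1.pkl","wb"))
print(observe()["dq"].round(3), proj("wrist",[.544,-.183,.034],c))
```

```text
[-0.081 -0.041  0.057 -0.061 -0.002 -0.158] [[291.07945654 141.5472424 ]]
```

View pics/w1.png

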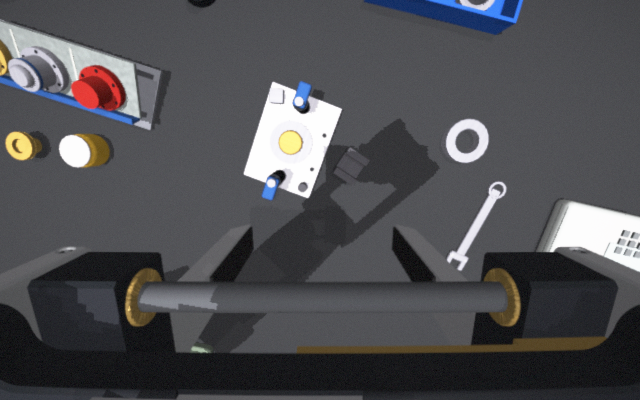

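The wrist view shows the spigot at (290,142), pallet corners at (272,83), (341,109), (309,197) and (245,175), the setting block at (277,96), the dowel at (303,187), red at (99,88) and the hub at (33,72). Now I'll compute the fixture pose.

```bash
cat > fx.py <<'E'
from h import *
import sys,pickle
def fixture(im,c,n="wrist"):
    hsv=cv2.cvtColor(im,cv2.COLOR_BGR2HSV)
    y=cv2.inRange(hsv,(18,90,80),(35,255,255))
    g=proj(n,[.544,-.183,.034],c)[0]
    N,l,s,ce=cv2.connectedComponentsWithStats(y); i=min(range(1,N),key=lambda i:np.hypot(*(ce[i]-g))+(s[i,4]<30)*1e3)
    sp=onz(n,[ce[i]],.034,c)[0]
    r=onz(n,cv2.approxPolyDP(cv2.convexHull(cv2.findContours((l==i).astype(np.uint8),0,1)[0][0]),.5,True),.034,c)
    w=cv2.inRange(hsv,(0,0,120),(180,60,255))|y; w=cv2.morphologyEx(w,cv2.MORPH_CLOSE,np.ones((9,9)))
    N,l,s,ce2=cv2.connectedComponentsWithStats(w);j=l[int(ce[i][1]),int(ce[i][0])]
    pts=np.argwhere(l==j)[:,::-1].astype(float)
    P=onz(n,pts,.02,c)[:,:2]
    rect=cv2.minAreaRect((P*1000).astype(np.float32))
    print("spigot px",ce[i],"world",sp.round(4),"diam mm",np.ptp(r,0)*1e3,"pallet",rect)
    return sp
E
python3 - <<'E'
from fx import *
im=cv2.imread("pics/w1.png");c=pickle.load(open("w1.pkl","rb"))
fixture(im,c); print(onz("wrist",[(272,83),(341,109),(309,197),(245,175)],.02,c).round(4)); b=onz("wrist",[(277,96)],.034,c);d=onz("wrist",[(303,187)],.038,c);print("block dowel",b,d)
E
```

```text
spigot px [290.02564103 141.98135198] world [ 0.543  -0.1815  0.034 ] diam mm [36.77613822 37.35335131  0.        ] pallet ((541.14111328125, -180.7871856689453), (121.7784652709961, 164.7531280517578), 81.57318115234375)
[[ 0.6275 -0.1343  0.02  ]
 [ 0.6115 -0.2513  0.02  ]
 [ 0.4569 -0.2296  0.02  ]
 [ 0.4714 -0.1141  0.02  ]]
block dowel [[ 0.60828352 -0.14825323  0.034     ]] [[ 0.47546202 -0.21667888  0.038     ]]
```

Emit:
drive_tool --targets '[{"x": -44,"y": -12,"z": 3,"yaw": 0.034},{"x": -44,"y": -12,"z": 3,"yaw": 0.034},{"x": -44,"y": -12,"z": 3,"yaw": 0.034},{"x": -44,"y": -12,"z": 3,"yaw": 0.034},{"x": -44,"y": -12,"z": 3,"yaw": 0.034},{"x": -44,"y": -12,"z": 3,"yaw": 0.034},{"x": -44,"y": -12,"z": 3,"yaw": 0.034},{"x": -44,"y": -12,"z": 3,"yaw": 0.034},{"x": -44,"y": -12,"z": 3,"yaw": 0.034},{"x": 0,"y": 0,"z": 0,"yaw": 0}]'

```text
time: 2.2
tcp_pos: [0.5817, 0.1719, 0.2742]
orientation: [-2.106, 2.32, 0.014]
contact_force: [-0.4, -0.4, 0.3]
grip_width: 0.094
```

Run:
```python
from h import *
import pickle
c=K("wrist"); im=camera("wrist"); cv2.imwrite("pics/w2.png",im); pickle.dump(c,open("w2.pkl","wb"))
o=observe();R=cv2.Rodrigues(o["orientation"])[0];print(o["dq"].round(3),o["tcp_pos"],R.round(4),o["joint_pos"].round(2))
```

```text
[-0.055 -0.035  0.023 -0.024  0.009 -0.02 ] [0.58133742 0.16950544 0.27444717] [[-9.780e-02 -9.952e-01 -4.000e-04]
 [-9.952e-01  9.770e-02  9.800e-03]
 [-9.700e-03  1.300e-03 -1.000e+00]] [0.13 0.22 1.34 0.01 1.58 1.8 ]
```

View pics/w2.png

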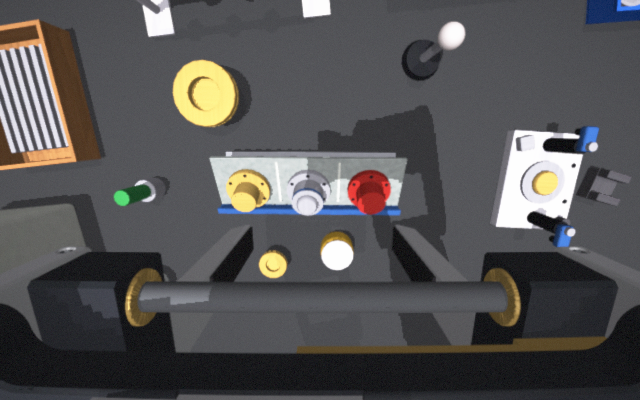

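Wrist view: cover at (246,190), hub (307,195), red (371,192), the rack plate's upper corners near (211,158) and (406,157), and the blue lip along row 210. I'll fit the rack pose from the plate corners and lip, then check it with an overlay.

Run:
```python
from fx import *
im=cv2.imread("pics/w2.png");c=pickle.load(open("w2.pkl","rb"));n="wrist"
hsv=cv2.cvtColor(im,cv2.COLOR_BGR2HSV)
bl=cv2.inRange(hsv,(100,120,60),(125,255,255));bl[:190]=0;bl[225:]=0;bl[:,:205]=0;bl[:,415:]=0
cols=np.r_[222:285,325:350,388:398]
top=np.array([(u,np.where(bl[:,u])[0].min()-.5) for u in cols if bl[:,u].any()],float)
xs=np.where(bl.any(0))[0];print("lip cols",xs.min(),xs.max())
P=onz(n,top,.0602,c);k=np.polyfit(P[:,1],P[:,0],1);res=P[:,0]-np.polyval(k,P[:,1]);k=np.polyfit(P[abs(res)<.002,1],P[abs(res)<.002,0],1);print("lip line",k,"res",res.std())
psi=-np.arctan(k[0]);print("psi",psi)
e=onz(n,[(xs.min()-.5,211),(xs.max()+.5,210)],.058,c);print("lip ends",e,np.linalg.norm(e[0]-e[1]))
# upper edge: gradient of plate
g=cv2.cvtColor(im,cv2.COLOR_BGR2GRAY).astype(int);print("col300",g[145:165,300],"row185 L",g[190,205:225],"R",g[190,395:415])
ue=onz(n,[(211,158),(406,157)],.0757,c);print("upper corners",ue,np.linalg.norm(ue[0]-ue[1]))
ex=np.array([np.cos(psi),np.sin(psi)]);ey=np.array([-ex[1],ex[0]])
mid=(e[0]+e[1])[:2]/2; s=mid@ey; xl=np.mean(P[:,:2]@ex)
print("mid along y from lip",s,"upper",(ue[0]+ue[1])[:2]@ey/2,"x lip",xl+.0339,"x upper",ue[:,:2]@ex-.0444)
o=ex*(xl+.0339)+ey*s;print("rack origin",o)
u=np.array([*(ex*np.cos(.4363)),np.sin(.4363)]);nn=np.array([*(-ex*np.sin(.4363)),np.cos(.4363)]);y3=np.array([*ey,0])
v=im.copy();v=cv2.resize(v[140:225,200:420],None,fx=3.6,fy=3.6,interpolation=cv2.INTER_CUBIC)
t=np.linspace(0,2*np.pi,60)
for j,(yy,h2,r2) in enumerate([(.09,.04,.018),(0,.04,.022),(-.09,.04,.02)]):
    C=np.array([*o,.055])+yy*y3
    for h,r in((.012,.032),(h2,r2)):
        Q=C+h*nn+r*(np.cos(t)[:,None]*u+np.sin(t)[:,None]*y3)
        cv2.polylines(v,[(((proj(n,Q,c)-[200,140]+.5)*3.6*16)).astype(int)],True,(255,0,255),1,cv2.LINE_AA,4)
cv2.imwrite("pics/ov.png",v)
fixture(im,c)
```

```text
lip cols 218 400
lip line [0.07836598 0.53118898] res 0.0038043107724549372
psi -0.07820614486567257
lip ends [[0.55185329 0.34041089 0.058     ]
 [0.52707932 0.05971854 0.058     ]] 0.2817835072907109
col300 [ 87  89  89  84  67  60  95 137 147 144 145 143 152 191 215 220 220 218
 221 221] row185 L [ 89  88  89  85  88  85  86  89  89  85  88  85 101 166 207 218 218 218
 218 218] R [225 223 219 218 218 188 110  86  87  84  85  86  86  84  91  86  89  87
  84  88]
upper corners [[0.63358151 0.32804634 0.0757    ]
 [0.60842    0.05378702 0.0757    ]] 0.27541110530593377
mid along y from lip 0.24159979100405057 upper 0.2388497178042266 x lip 0.5632938233747409 x upper [0.56161585 0.55795815]
rack origin [0.58044743 0.19685319]
spigot px [544.59259259 182.52069717] world [ 0.5437 -0.1774  0.034 ] diam mm [3.78019331e+01 3.87890608e+01 1.11022302e-13] pallet ((542.8927001953125, -177.05947875976562), (129.29652404785156, 161.63905334472656), 81.40460968017578)
```

View pics/ov.png

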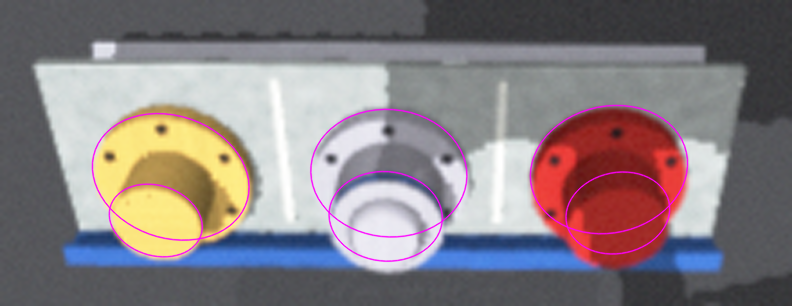

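Run:
```python
from fx import *
im=cv2.imread("pics/w2.png");c=pickle.load(open("w2.pkl","rb"));n="wrist"
b=im.astype(int);bl=(b[:,:,0]>b[:,:,2]*1.6)&(b[:,:,0]>45)
def fit(cols,f,z):
    p=np.array([(u,f(u)) for u in cols],float);P=onz(n,p,z,c)[:,:2]
    l=cv2.fitLine(P.astype(np.float32),cv2.DIST_HUBER,0,.01,.0001).ravel();l[:2]*=np.sign(l[1]);return l,p
l,p=fit(np.r_[222:226,272:286,332:344,393:398],lambda u:195+np.where(bl[195:225,u])[0].min()-.5,.0602);print("lip",l,"psi",-np.arctan2(l[0],l[1]),p[[0,4,12,20,-1]])
g=cv2.cvtColor(im,cv2.COLOR_BGR2GRAY).astype(int)
def up(u):
    s=g[150:168,u];d=np.diff(s);i=np.argmax(d);w=d[max(0,i-1):i+2].clip(0);return 150+i+.5+(w*np.arange(-1,2)[:len(w)]).sum()/w.sum()
m,q=fit(range(222,305,3),up,.0757);print("upper",m,"psi",-np.arctan2(m[0],m[1]),q[::9])
psi=-.5*(np.arctan2(l[0],l[1])+np.arctan2(m[0],m[1]))
for ps in(psi,):
  ex=np.array([np.cos(ps),np.sin(ps)]);print(ps,"x from lip",l[2:]@ex+.0339,"from upper",m[2:]@ex-.0444)
```

```text
lip [0.10334836 0.99464524 0.55074495 0.21605195] psi -0.10353322 [[222.  204.5]
 [272.  204.5]
 [280.  204.5]
 [334.  205.5]
 [397.  205.5]]
upper [-0.02167122  0.99976516  0.6310646   0.2564862 ] psi 0.02167292 [[222.         157.15714286]
 [249.         157.12637363]
 [276.         151.20886076]
 [303.         157.68292683]]
-0.040930152 x from lip 0.57534313 from upper 0.57564104
```

Emit:
drive_tool --targets '[{"x": -5,"y": 3.5,"z": 18,"yaw": 0.005},{"x": -5,"y": 3.5,"z": 20,"yaw": 0},{"x": -5,"y": 3.5,"z": 20,"yaw": 0},{"x": -5,"y": 3.5,"z": 20,"yaw": 0},{"x": -3,"y": 2,"z": 18,"yaw": 0},{"x": -2,"y": 1,"z": 10,"yaw": 0},{"x": -1,"y": 0,"z": 5,"yaw": 0},{"x": 0,"y": 0,"z": 2,"yaw": 0},{"x": 0,"y": 0,"z": 0,"yaw": 0},{"x": 0,"y": 0,"z": 0,"yaw": 0}]' --fingers -0.5 --grip_force 20

```text
time: 3.25
tcp_pos: [0.5678, 0.1862, 0.1603]
orientation: [-2.091, 2.338, 0.002]
contact_force: [-0.5, -0.1, -0.2]
grip_width: 0.0705
```

```bash
cat > see.py <<'E'
from h import *
import pickle,sys
def shot(name,crop=None,f=1):
    o=observe();c=K("wrist"); im=camera("wrist"); cv2.imwrite(f"pics/{name}.png",im); pickle.dump(c,open(f"{name}.pkl","wb"))
    R=cv2.Rodrigues(o["orientation"])[0];print("dq",abs(o["dq"]).max().round(3),"tcp",o["tcp_pos"].round(4),"xang",np.arctan2(R[1,0],R[0,0]).round(4),"z",R[:,2].round(4),"q",o["joint_pos"].round(2),"F",o["contact_force"].round(1),"w",round(o["grip_width"],4),"t",o["time"])
    if crop:
        a,b,cc,d=crop;cv2.imwrite(f"pics/{name}c.png",cv2.resize(im[a:b,cc:d],None,fx=f,fy=f,interpolation=cv2.INTER_CUBIC))
    return im,c,o
E
python3 -c "
from see import *
shot('w3',(120,320,180,480),2.6)"
```

```text
dq 0.009 tcp [0.5678 0.1862 0.1603] xang -1.6824 z [ 0.0031  0.0043 -1.    ] q [0.17 0.27 1.51 0.   1.35 1.85] F [-0.5 -0.1 -0.2] w 0.0705 t 3.25
```

View pics/w3c.png

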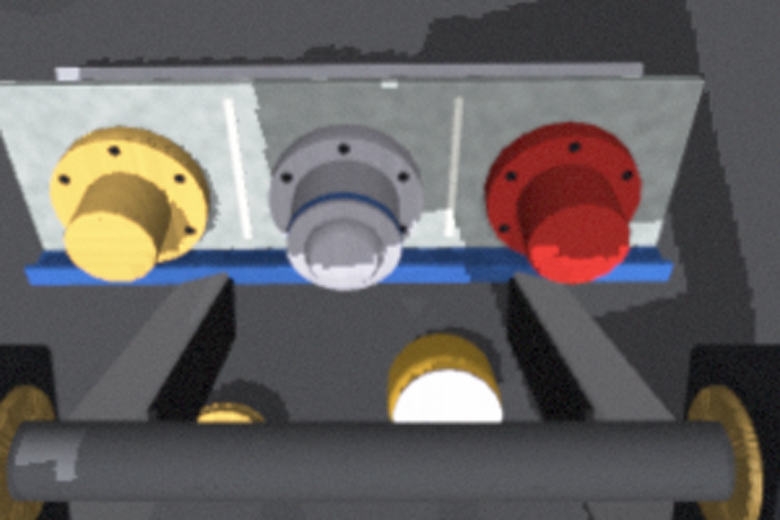

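The crop shows the boss tops at crop (111,247) for the cover, (344,248) for the hub and (575,243) for red. That matches the layout, so I'll convert these to world points.

Run:
```python
from see import *
c=pickle.load(open("w3.pkl","rb"))
f=lambda L:np.array(L)/2.6+[180,120]-.3
P=onz("wrist",f([(111.5,247),(344,248),(575,243)]),.0913,c);print(P.round(4),np.linalg.norm(np.diff(P,axis=0),axis=1))
d=P[0]-P[2];print("psi",-np.arctan2(d[0],d[1]))
print("upper corners",onz("wrist",f([(-2,84),(703,82)]),.0757,c).round(4))
print("lip inner",onz("wrist",f([(45,251),(250,250),(440,248),(655,248)]),.0602,c).round(4))
```

```text
[[0.5692 0.2869 0.0913]
 [0.559  0.1979 0.0913]
 [0.5511 0.1097 0.0913]] [0.08961438 0.08848682]
psi -0.10162130253106912
upper corners [[0.6352 0.325  0.0757]
 [0.6054 0.0533 0.0757]]
lip inner [[0.5633 0.3285 0.0602]
 [0.5541 0.2403 0.0602]
 [0.546  0.1594 0.0602]
 [0.5357 0.0679 0.0602]]
```

Emit:
drive_tool --targets '[{"x": -3,"y": 2,"z": 8,"yaw": -0.01},{"x": -3,"y": 2,"z": 12,"yaw": 0},{"x": -3,"y": 2,"z": 12,"yaw": 0},{"x": -2,"y": 2,"z": 12,"yaw": 0},{"x": 0,"y": 0,"z": 10,"yaw": 0},{"x": 0,"y": 0,"z": 6,"yaw": 0},{"x": 0,"y": 0,"z": 3,"yaw": 0},{"x": 0,"y": 0,"z": 0,"yaw": 0},{"x": 0,"y": 0,"z": 0,"yaw": 0},{"x": 0,"y": 0,"z": 0,"yaw": 0}]'

```text
time: 4.3
tcp_pos: [0.5608, 0.1997, 0.0919]
orientation: [-2.104, 2.325, 0.001]
contact_force: [0.3, 0.2, -0.4]
grip_width: 0.0707
```

```bash
cat > go.py <<'E'
from h import *
import sys
t=np.array(list(map(float,sys.argv[1:4]))); a=float(sys.argv[4])
o=observe();R=cv2.Rodrigues(o["orientation"])[0]
print("tcp",o["tcp_pos"].round(4),"xang",np.arctan2(R[1,0],R[0,0]).round(4),"z",R[:,2].round(4),"F",o["contact_force"].round(1),"w",round(o["grip_width"],4),"t",round(o["time"],2),"q1,q6",o["joint_pos"][[0,5]].round(2))
dy=(np.arctan2(R[1,0],R[0,0])-a+np.pi)%(2*np.pi)-np.pi
print("go mm tool",(R.T@(t-o["tcp_pos"])*1e3).round(1),"yaw",dy.round(4))
E
python3 go.py .5614 .198 .069 -1.6724
```

```text
tcp [0.5608 0.1997 0.0919] xang -1.6705 z [ 0.0036  0.0041 -1.    ] F [ 0.3  0.2 -0.4] w 0.0707 t 4.3 q1,q6 [0.19 1.86]
go mm tool [ 1.8 -0.7 22.9] yaw 0.0019
```

Emit:
drive_tool --targets '[{"x": 1,"y": -0.7,"z": 4,"yaw": 0},{"x": 0.8,"y": 0,"z": 5,"yaw": 0},{"x": 0,"y": 0,"z": 5,"yaw": 0},{"x": 0,"y": 0,"z": 5,"yaw": 0},{"x": 0,"y": 0,"z": 3,"yaw": 0},{"x": 0,"y": 0,"z": 1,"yaw": 0},{"x": 0,"y": 0,"z": 0,"yaw": 0},{"x": 0,"y": 0,"z": 0,"yaw": 0},{"x": 0,"y": 0,"z": 0,"yaw": 0},{"x": 0,"y": 0,"z": 0,"yaw": 0}]'

```text
time: 5.3
tcp_pos: [0.5628, 0.1978, 0.0682]
orientation: [-2.102, 2.324, -0.001]
contact_force: [0.2, 0.1, -0.3]
grip_width: 0.0701
```

Emit:
drive_tool --targets '[{"x": 0,"y": 0,"z": 0,"yaw": 0},{"x": 0,"y": 0,"z": 0,"yaw": 0},{"x": 0,"y": 0,"z": 0,"yaw": 0},{"x": 0,"y": 0,"z": 0,"yaw": 0},{"x": 0,"y": 0,"z": 0,"yaw": 0},{"x": 0,"y": 0,"z": 0,"yaw": 0},{"x": 0,"y": 0,"z": 0,"yaw": 0},{"x": 0,"y": 0,"z": 0,"yaw": 0},{"x": 0,"y": 0,"z": 0,"yaw": 0},{"x": 0,"y": 0,"z": 0,"yaw": 0}]' --fingers 1 --grip_force 20

```text
time: 6.3
tcp_pos: [0.5631, 0.1978, 0.0688]
orientation: [-2.102, 2.324, -0.002]
contact_force: [0.6, -0.1, -0.2]
grip_width: 0.0414
```

```bash
python3 go.py .5614 .198 .069 -1.6724
```

```text
tcp [0.5631 0.1978 0.0688] xang -1.6709 z [ 0.0072  0.0046 -1.    ] F [ 0.6 -0.1 -0.2] w 0.0414 t 6.3 q1,q6 [0.19 1.86]
go mm tool [-0.1  1.8 -0.2] yaw 0.0015
```

Emit:
drive_tool --targets '[{"x": 0,"y": 0,"z": 0,"yaw": 0},{"x": 0,"y": -1,"z": -0.5,"yaw": 0},{"x": 0,"y": -2,"z": -0.9,"yaw": 0},{"x": 0,"y": -2,"z": -0.9,"yaw": 0},{"x": 0,"y": -2,"z": -0.9,"yaw": 0},{"x": 0,"y": -2,"z": -0.9,"yaw": 0},{"x": 0,"y": -1.5,"z": -0.7,"yaw": 0},{"x": 0,"y": -0.5,"z": -0.3,"yaw": 0},{"x": 0,"y": 0,"z": 0,"yaw": 0},{"x": 0,"y": 0,"z": 0,"yaw": 0}]' --grip_force 30

```text
time: 7.3
tcp_pos: [0.5628, 0.1977, 0.069]
orientation: [2.102, -2.321, -0.025]
contact_force: [-3.5, -0.2, -0.9]
grip_width: 0.0407
```

```bash
python3 go.py .5614 .198 .069 -1.6724
python3 - <<'E'
from see import *
s=camera("side");cv2.imwrite("pics/s1.png",s);w=camera("wrist");cv2.imwrite("pics/w4.png",w)
f=lambda a:cv2.resize(a,(480,360),interpolation=cv2.INTER_CUBIC)
a=cv2.resize(s[200:310,250:350],(400,440),interpolation=cv2.INTER_CUBIC);b=cv2.resize(w[130:295,240:390],(400,440),interpolation=cv2.INTER_CUBIC)
cv2.imwrite("pics/v8.png",np.hstack([a,b]))
E
```

```text
tcp [0.5628 0.1977 0.069 ] xang -1.6698 z [-0.0187  0.0046 -0.9998] F [-3.5 -0.2 -0.9] w 0.0407 t 7.3 q1,q6 [0.19 1.85]
go mm tool [-0.1  1.5  0. ] yaw 0.0026
```

View pics/v8.png

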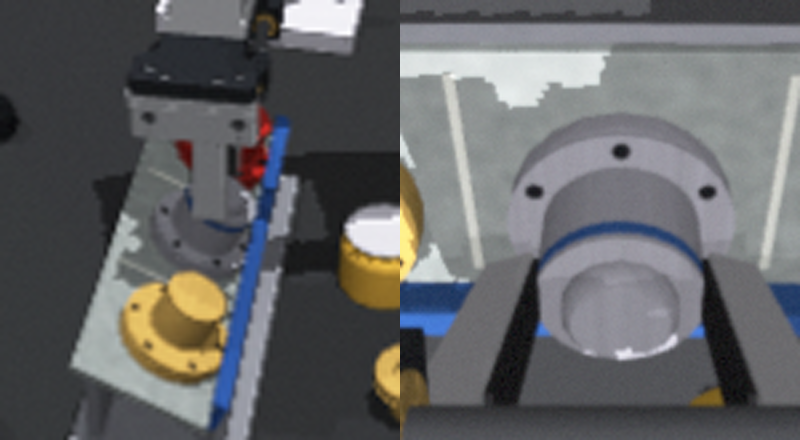

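The hub is held across its boss (left panel (215,205), right panel (620,270)), but small steps stalled against friction. I'll use larger steps up the slope.

Emit:
drive_tool --targets '[{"x": 0,"y": -4,"z": -2,"yaw": 0},{"x": 0,"y": -4,"z": -2,"yaw": 0},{"x": 0,"y": -4,"z": -2,"yaw": 0},{"x": 0,"y": 0,"z": 0,"yaw": 0},{"x": 0,"y": 0,"z": 0,"yaw": 0},{"x": 0,"y": 0,"z": 0,"yaw": 0},{"x": 0,"y": 0,"z": 0,"yaw": 0},{"x": 0,"y": 0,"z": 0,"yaw": 0},{"x": 0,"y": 0,"z": 0,"yaw": 0},{"x": 0,"y": 0,"z": 0,"yaw": 0}]'

```text
time: 8.4
tcp_pos: [0.5706, 0.1965, 0.0738]
orientation: [2.097, -2.315, -0.035]
contact_force: [-2.8, 0.6, -0.8]
grip_width: 0.0406
```

```bash
python3 go.py .5731 .1968 .0735 -1.6724
```

```text
tcp [0.5706 0.1965 0.0738] xang -1.6695 z [-0.0286  0.0042 -0.9996] F [-2.8  0.6 -0.8] w 0.0406 t 8.4 q1,q6 [0.18 1.85]
go mm tool [-0.5 -2.5  0.2] yaw 0.0029
```

Emit:
drive_tool --targets '[{"x": 0,"y": -4,"z": -3,"yaw": 0},{"x": 0,"y": -1,"z": -6,"yaw": 0},{"x": 0,"y": 0,"z": -8,"yaw": 0},{"x": 0,"y": 0,"z": -12,"yaw": 0},{"x": 0,"y": 0,"z": -15,"yaw": 0},{"x": 0,"y": 0,"z": -15,"yaw": 0},{"x": 0,"y": 0,"z": -15,"yaw": 0},{"x": 0,"y": 0,"z": -12,"yaw": 0},{"x": 0,"y": 0,"z": -5,"yaw": 0},{"x": 0,"y": 0,"z": 0,"yaw": 0}]'

```text
time: 9.4
tcp_pos: [0.5846, 0.1946, 0.1767]
orientation: [2.103, -2.324, -0.018]
contact_force: [-0.3, 0.7, -3.5]
grip_width: 0.0409
```

```bash
python3 go.py .46 -.02 .15 -1.70
python3 - <<'E'
from see import *
s=camera("side");cv2.imwrite("pics/s2.png",s);w=camera("wrist");cv2.imwrite("pics/w5.png",w)
a=cv2.resize(s[160:310,240:376],(400,440),interpolation=cv2.INTER_CUBIC);b=cv2.resize(w[130:295,240:390],(400,440),interpolation=cv2.INTER_CUBIC)
cv2.imwrite("pics/v9.png",np.hstack([a,b]))
E
```

```text
tcp [0.5846 0.1946 0.1767] xang -1.6705 z [-0.0129  0.0039 -0.9999] F [-0.3  0.7 -3.5] w 0.0409 t 9.4 q1,q6 [0.18 1.85]
go mm tool [226.1 102.3  27.5] yaw 0.0295
```

View pics/v9.png

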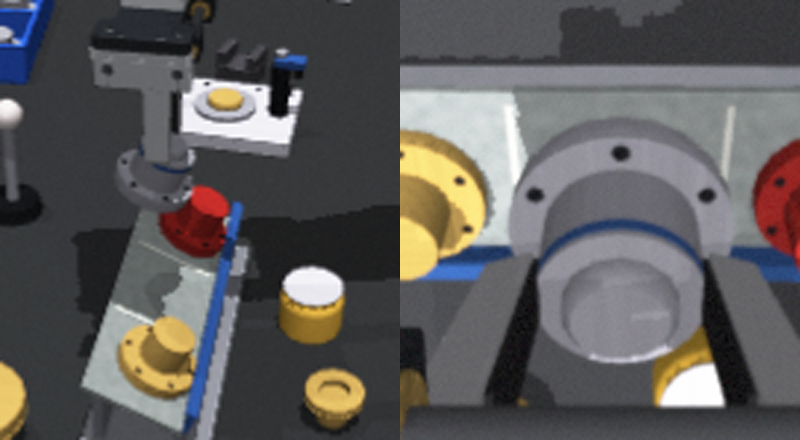

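The hub is lifted clear and still leaning 25°, with red and the cover undisturbed. I'll carry it to open table and stand it upright there.

Emit:
drive_tool --targets '[{"x": 15,"y": 6,"z": 0,"yaw": 0.005},{"x": 28,"y": 12,"z": 0,"yaw": 0.005},{"x": 30,"y": 14,"z": 0,"yaw": 0.005},{"x": 30,"y": 14,"z": 3,"yaw": 0.005},{"x": 30,"y": 14,"z": 6,"yaw": 0.005},{"x": 30,"y": 14,"z": 8,"yaw": 0.005},{"x": 28,"y": 14,"z": 10,"yaw": 0},{"x": 20,"y": 8,"z": 10,"yaw": 0},{"x": 10,"y": 4,"z": 6,"yaw": 0},{"x": 3,"y": 2,"z": 4,"yaw": 0}]'

```text
time: 10.5
tcp_pos: [0.4439, -0.0211, 0.1191]
orientation: [2.062, -2.344, -0.037]
contact_force: [0.4, 0.9, -3.8]
grip_width: 0.0407
```

```bash
python3 go.py .46 -.02 .045 -1.70
```

```text
tcp [ 0.4439 -0.0211  0.1191] xang -1.6984 z [-0.0303  0.0048 -0.9995] F [ 0.4  0.9 -3.8] w 0.0407 t 10.5 q1,q6 [-0.24  1.46]
go mm tool [ -3.1 -18.1  73.6] yaw 0.0016
```

Emit:
drive_tool --targets '[{"x": -1,"y": -4,"z": 8,"yaw": 0},{"x": -1,"y": -4,"z": 14,"yaw": 0},{"x": -1,"y": -4,"z": 15,"yaw": 0},{"x": 0,"y": -3,"z": 15,"yaw": 0},{"x": 0,"y": -2,"z": 13,"yaw": 0},{"x": 0,"y": 0,"z": 10,"yaw": 0},{"x": 0,"y": 0,"z": 6,"yaw": 0},{"x": 0,"y": 0,"z": 3,"yaw": 0},{"x": 0,"y": 0,"z": 0,"yaw": 0},{"x": 0,"y": 0,"z": 0,"yaw": 0}]' --grip_force 10

```text
time: 11.5
tcp_pos: [0.467, -0.0137, 0.0303]
orientation: [2.075, -2.343, -0.033]
contact_force: [-0.3, 0.8, -2.3]
grip_width: 0.042
```

```bash
python3 go.py .46 -.02 .028 -1.70
```

```text
tcp [ 0.467  -0.0137  0.0303] xang -1.6921 z [-0.0232  0.0078 -0.9997] F [-0.3  0.8 -2.3] w 0.042 t 11.5 q1,q6 [-0.22  1.47]
go mm tool [7.1 6.2 2.4] yaw 0.0079
```

Emit:
drive_tool --targets '[{"x": 0,"y": 0,"z": 3,"yaw": 0},{"x": 0,"y": 0,"z": 3,"yaw": 0},{"x": 0,"y": 0,"z": 3,"yaw": 0},{"x": 0,"y": 0,"z": 3,"yaw": 0},{"x": 0,"y": 0,"z": 3,"yaw": 0},{"x": 0,"y": 0,"z": 2,"yaw": 0},{"x": 0,"y": 0,"z": 0,"yaw": 0},{"x": 0,"y": 0,"z": 0,"yaw": 0},{"x": 0,"y": 0,"z": 0,"yaw": 0},{"x": 0,"y": 0,"z": 0,"yaw": 0}]' --grip_force 7

```text
time: 12.5
tcp_pos: [0.4751, -0.0156, 0.0173]
orientation: [2.08, -2.352, -0.012]
contact_force: [1.8, -0.6, -0.5]
grip_width: 0.0425
```

```bash
python3 go.py .46 -.02 .017 -1.70
```

```text
tcp [ 0.4751 -0.0156  0.0173] xang -1.6933 z [-0.0061  0.0045 -1.    ] F [ 1.8 -0.6 -0.5] w 0.0425 t 12.5 q1,q6 [-0.22  1.47]
go mm tool [ 6.2 14.5  0.4] yaw 0.0067
```

Emit:
drive_tool --targets '[{"x": 0,"y": 0,"z": 0,"yaw": 0},{"x": 0,"y": 0,"z": 0,"yaw": 0},{"x": 0,"y": 0,"z": 0,"yaw": 0},{"x": 0,"y": 0,"z": 0,"yaw": 0},{"x": 0,"y": 0,"z": 0,"yaw": 0},{"x": 0,"y": 0,"z": 0,"yaw": 0},{"x": 0,"y": 0,"z": 0,"yaw": 0},{"x": 0,"y": 0,"z": 0,"yaw": 0},{"x": 0,"y": 0,"z": 0,"yaw": 0},{"x": 0,"y": 0,"z": 0,"yaw": 0}]' --fingers -0.3

```text
time: 13.5
tcp_pos: [0.4719, -0.015, 0.0164]
orientation: [2.078, -2.348, -0.019]
contact_force: [0.7, 0.6, 0.4]
grip_width: 0.0611
```

Run:
```python
from see import *
im,c,o=shot("w6")
s=camera("side");cv2.imwrite("pics/s3.png",s)
a=cv2.resize(s[150:260,270:370],(400,440),interpolation=cv2.INTER_CUBIC);b=cv2.resize(im[130:295,240:390],(400,440),interpolation=cv2.INTER_CUBIC)
cv2.imwrite("pics/v10.png",np.hstack([a,b]))
```

```text
dq 0.001 tcp [ 0.4719 -0.015   0.0164] xang -1.6927 z [-0.0125  0.0054 -0.9999] q [-0.22  0.22  1.92  0.    1.02  1.47] F [0.7 0.6 0.4] w 0.0611 t 13.5
```

View pics/v10.png

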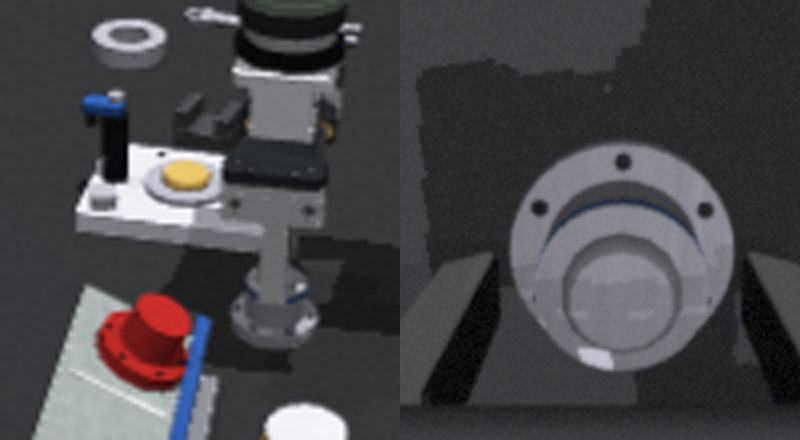

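The hub is standing upright on the table, its register centred at panel (621,295). Next I need its offset from the TCP.

Run:
```python
from see import *
c=pickle.load(open("w6.pkl","rb"));o=observe();R=cv2.Rodrigues(o["orientation"])[0]
f=lambda x,y:((x-400)/2.667+240-.3,y/2.667+130-.3)
for p,z in((f(621,294.5),.0455),(f(621.5,285.5),.040)):
    P=onz("wrist",[p],z,c)[0];print(P.round(4),"tool mm",(R.T@(P-o["tcp_pos"])*1e3).round(1))
# flange top back edge and sides
P=onz("wrist",[f(622,147)],.012,c)[0];print("flange back ->",(R.T@(P-o["tcp_pos"])*1e3).round(1)[1]+32)
Q=onz("wrist",[f(535,287),f(708,287)],.04,c);print("boss w",np.linalg.norm(Q[0]-Q[1]))
```

```text
[ 0.4727 -0.0153  0.0455] tool mm [  0.2  -0.5 -29.1]
[ 0.4729 -0.0155  0.04  ] tool mm [  0.3  -0.8 -23.6]
flange back -> 0.8000000000000007
boss w 0.04340012980647035
```

Emit:
drive_tool --targets '[{"x": 0,"y": 0,"z": 0,"yaw": 0},{"x": 0,"y": 0,"z": 0,"yaw": 0},{"x": 0,"y": 0,"z": 0,"yaw": 0},{"x": 0,"y": 0,"z": 0,"yaw": 0},{"x": 0,"y": 0,"z": 0,"yaw": 0},{"x": 0,"y": 0,"z": 0,"yaw": 0},{"x": 0,"y": 0,"z": 0,"yaw": 0},{"x": 0,"y": 0,"z": 0,"yaw": 0},{"x": 0,"y": 0,"z": 0,"yaw": 0},{"x": 0,"y": 0,"z": 0,"yaw": 0}]' --fingers 1 --grip_force 20

```text
time: 14.6
tcp_pos: [0.4719, -0.0151, 0.0164]
orientation: [2.078, -2.348, -0.019]
contact_force: [-0.1, -0.4, -0.5]
grip_width: 0.0423
```

Emit:
drive_tool --targets '[{"x": 0,"y": 0,"z": -5,"yaw": 0},{"x": 0,"y": 0,"z": -12,"yaw": 0},{"x": 0,"y": 0,"z": -20,"yaw": 0.003},{"x": 0,"y": 0,"z": -25,"yaw": 0.003},{"x": 0,"y": -5,"z": -25,"yaw": 0.003},{"x": 5,"y": -10,"z": -20,"yaw": 0.003},{"x": 5,"y": -10,"z": -8,"yaw": 0.003},{"x": 0,"y": -5,"z": 0,"yaw": 0},{"x": 0,"y": 0,"z": 0,"yaw": 0},{"x": 0,"y": 0,"z": 0,"yaw": 0}]'

```text
time: 15.6
tcp_pos: [0.4963, -0.0278, 0.1347]
orientation: [2.056, -2.359, -0.035]
contact_force: [0.3, 0.6, -3.4]
grip_width: 0.0419
```

Run:
```python
from see import *
from fx import *
im,c,o=shot("w7"); 
sp=fixture(im,c); print(proj("wrist",[.543,-.18,.034],c))
```

```text
dq 0.009 tcp [ 0.4963 -0.0278  0.1347] xang -1.7078 z [-0.0239  0.0084 -0.9997] q [-0.23  0.11  1.76  0.    1.3   1.47] F [ 0.3  0.6 -3.4] w 0.0419 t 15.6
spigot px [460.63386525 133.43794326] world [ 0.5431 -0.179   0.034 ] diam mm [37.43612566 38.79169054  0.        ] pallet ((540.7871704101562, -179.4304656982422), (126.11714935302734, 174.8529052734375), 82.54784393310547)
[[461.555447   133.42398039]]
```

```bash
python3 go.py .5422 -.1805 .135 -1.705
```

```text
tcp [ 0.496  -0.0277  0.1344] xang -1.7077 z [-0.0245  0.0086 -0.9997] F [-0.6  0.2 -4.3] w 0.0421 t 15.65 q1,q6 [-0.23  1.47]
go mm tool [145.  -66.6  -3. ] yaw -0.0027
```

Emit:
drive_tool --targets '[{"x": 10,"y": -5,"z": -1,"yaw": 0},{"x": 18,"y": -8,"z": -1,"yaw": 0},{"x": 20,"y": -9,"z": -1,"yaw": 0},{"x": 20,"y": -9,"z": 0,"yaw": 0},{"x": 20,"y": -9,"z": 0,"yaw": 0},{"x": 20,"y": -9,"z": 0,"yaw": 0},{"x": 18,"y": -8,"z": 0,"yaw": 0},{"x": 11,"y": -5,"z": 0,"yaw": 0},{"x": 5,"y": -2,"z": 0,"yaw": 0},{"x": 0,"y": 0,"z": 0,"yaw": 0}]'

```text
time: 16.65
tcp_pos: [0.5356, -0.1844, 0.1272]
orientation: [2.053, -2.35, -0.055]
contact_force: [-0.2, 0.6, -4.3]
grip_width: 0.0419
```

```bash
python3 go.py .5422 -.1805 .070 -1.705
```

```text
tcp [ 0.5356 -0.1844  0.1272] xang -1.7055 z [-0.0391  0.0128 -0.9992] F [-0.2  0.6 -4.3] w 0.0419 t 16.65 q1,q6 [-0.48  1.23]
go mm tool [-4.3 -8.3 56.9] yaw -0.0005
```

Emit:
drive_tool --targets '[{"x": -1,"y": -2,"z": 6,"yaw": 0},{"x": -1,"y": -2,"z": 10,"yaw": 0},{"x": -1,"y": -2,"z": 10,"yaw": 0},{"x": -1,"y": -1.5,"z": 10,"yaw": 0},{"x": -0.3,"y": -1,"z": 10,"yaw": 0},{"x": 0,"y": 0,"z": 6,"yaw": 0},{"x": 0,"y": 0,"z": 4,"yaw": 0},{"x": 0,"y": 0,"z": 2,"yaw": 0},{"x": 0,"y": 0,"z": 0,"yaw": 0},{"x": 0,"y": 0,"z": 0,"yaw": 0}]'

```text
time: 17.65
tcp_pos: [0.5412, -0.1757, 0.0621]
orientation: [2.057, -2.345, -0.063]
contact_force: [0.3, -0.2, -3.2]
grip_width: 0.0422
```

```bash
python3 go.py .5427 -.1807 .060 -1.705
```

```text
tcp [ 0.5412 -0.1757  0.0621] xang -1.7015 z [-0.0429  0.0159 -0.999 ] F [ 0.3 -0.2 -3.2] w 0.0422 t 17.65 q1,q6 [-0.46  1.24]
go mm tool [ 4.8 -2.2  2. ] yaw 0.0035
```

Emit:
drive_tool --targets '[{"x": 1.5,"y": -0.7,"z": 0.5,"yaw": 0},{"x": 1.5,"y": -0.7,"z": 0.5,"yaw": 0},{"x": 1.2,"y": -0.5,"z": 0.5,"yaw": 0},{"x": 0.6,"y": -0.3,"z": 0.5,"yaw": 0},{"x": 0,"y": 0,"z": 0,"yaw": 0},{"x": 0,"y": 0,"z": 0,"yaw": 0},{"x": 0,"y": 0,"z": 0,"yaw": 0},{"x": 0,"y": 0,"z": 0,"yaw": 0},{"x": 0,"y": 0,"z": 0,"yaw": 0},{"x": 0,"y": 0,"z": 0,"yaw": 0}]'

```text
time: 18.65
tcp_pos: [0.5442, -0.1821, 0.0617]
orientation: [2.058, -2.346, -0.057]
contact_force: [0.5, -0.4, -3.9]
grip_width: 0.0422
```

```bash
python3 go.py .5427 -.1807 .060 -1.705
```

```text
tcp [ 0.5442 -0.1821  0.0617] xang -1.7018 z [-0.0396  0.0142 -0.9991] F [ 0.5 -0.4 -3.9] w 0.0422 t 18.65 q1,q6 [-0.47  1.23]
go mm tool [-1.2  1.6  1.7] yaw 0.0032
```

Emit:
drive_tool --targets '[{"x": -0.4,"y": 0.5,"z": 1.5,"yaw": 0},{"x": -0.4,"y": 0.5,"z": 2,"yaw": 0},{"x": 0,"y": 0,"z": 2,"yaw": 0},{"x": 0,"y": 0,"z": 2,"yaw": 0},{"x": 0,"y": 0,"z": 2,"yaw": 0},{"x": 0,"y": 0,"z": 2,"yaw": 0},{"x": 0,"y": 0,"z": 2,"yaw": 0},{"x": 0,"y": 0,"z": 2,"yaw": 0},{"x": 0,"y": 0,"z": 1,"yaw": 0},{"x": 0,"y": 0,"z": 0,"yaw": 0}]' --grip_force 12

```text
time: 19.65
tcp_pos: [0.5421, -0.1806, 0.0433]
orientation: [2.058, -2.346, -0.059]
contact_force: [-0.3, 0.3, -4.0]
grip_width: 0.043
```

```bash
python3 go.py .5427 -.1807 .0424 -1.705
```

```text
tcp [ 0.5421 -0.1806  0.0433] xang -1.7017 z [-0.0405  0.0146 -0.9991] F [-0.3  0.3 -4. ] w 0.043 t 19.65 q1,q6 [-0.47  1.23]
go mm tool [ 0.  -0.6  0.9] yaw 0.0033
```

The hub dropped onto the spigot without resistance and has about 1 mm to go. I'll settle it, then open.

Emit:
drive_tool --targets '[{"x": 0,"y": 0,"z": 1,"yaw": 0},{"x": 0,"y": 0,"z": 1,"yaw": 0},{"x": 0,"y": 0,"z": 1,"yaw": 0},{"x": 0,"y": 0,"z": 1,"yaw": 0},{"x": 0,"y": 0,"z": 1,"yaw": 0},{"x": 0,"y": 0,"z": 1,"yaw": 0},{"x": 0,"y": 0,"z": 0,"yaw": 0},{"x": 0,"y": 0,"z": 0,"yaw": 0},{"x": 0,"y": 0,"z": 0,"yaw": 0},{"x": 0,"y": 0,"z": 0,"yaw": 0}]' --grip_force 6

```text
time: 20.65
tcp_pos: [0.5426, -0.1807, 0.0424]
orientation: [2.059, -2.345, -0.057]
contact_force: [-2.0, 0.3, 2.3]
grip_width: 0.0436
```

```bash
python3 go.py .5427 -.1807 .0424 -1.705
```

```text
tcp [ 0.5426 -0.1807  0.0424] xang -1.7009 z [-0.0394  0.0137 -0.9991] F [-2.   0.3  2.3] w 0.0436 t 20.65 q1,q6 [-0.47  1.23]
go mm tool [ 0.  -0.1 -0. ] yaw 0.0041
```

Emit:
drive_tool --targets '[{"x": 0,"y": 0,"z": 0,"yaw": 0},{"x": 0,"y": 0,"z": 0,"yaw": 0},{"x": 0,"y": 0,"z": 0,"yaw": 0},{"x": 0,"y": 0,"z": 0,"yaw": 0},{"x": 0,"y": 0,"z": 0,"yaw": 0},{"x": 0,"y": 0,"z": -4,"yaw": 0},{"x": 0,"y": 0,"z": -15,"yaw": 0},{"x": 0,"y": 0,"z": -25,"yaw": 0},{"x": 0,"y": 0,"z": -25,"yaw": 0},{"x": 0,"y": 0,"z": -15,"yaw": 0}]' --fingers -0.5

```text
time: 21.65
tcp_pos: [0.5465, -0.1824, 0.1298]
orientation: [2.058, -2.346, -0.055]
contact_force: [1.0, 0.2, 0.1]
grip_width: 0.0705
```

```bash
python3 - <<'E'
from see import *
im,c,o=shot("w8")
# predicted outline of seated hub: register and flange; compare w/ image by crop
t=np.linspace(0,2*np.pi,60);v=cv2.resize(im[120:290,230:410],None,fx=4,fy=3.4,interpolation=cv2.INTER_CUBIC)
for h,r in((.012,.032),(.04,.022),(.045,.015)):
    Q=np.c_[.543+r*np.cos(t),-.1807+r*np.sin(t),0*t+.026+h]
    q=(proj("wrist",Q,c)-[230,120]+.5)*[4,3.4];cv2.polylines(v,[q.astype(int)],True,(255,0,255),1,cv2.LINE_AA)
cv2.imwrite("pics/v11.png",v)
E
python3 go.py .5697 .288 .16 -1.6724
```

```text
dq 0.313 tcp [ 0.5465 -0.1824  0.1298] xang -1.7013 z [-0.0382  0.0132 -0.9992] q [-0.47  0.29  1.56 -0.01  1.34  1.23] F [1.  0.2 0.1] w 0.0705 t 21.65
tcp [ 0.5484 -0.1832  0.1327] xang -1.7011 z [-0.0337  0.0109 -0.9994] F [ 1.3 -0.7  1.1] w 0.0708 t 21.7 q1,q6 [-0.47  1.23]
go mm tool [-470.2   41.   -22.9] yaw -0.0287
```

View pics/v11.png

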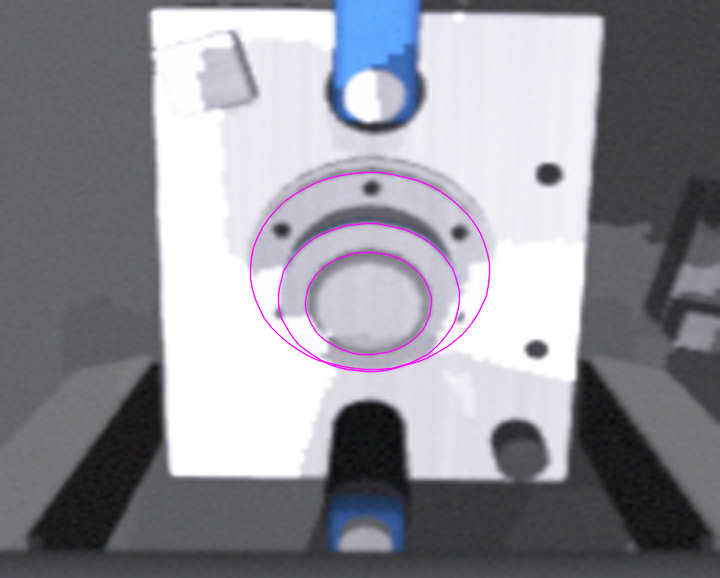

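Image: the hub is down on the pad, and its outline agrees with the predicted seat to about 1 mm; the block and dowel are in place. Now for the cover.

Emit:
drive_tool --targets '[{"x": -25,"y": 3,"z": -5,"yaw": -0.003},{"x": -42,"y": 4,"z": -4,"yaw": -0.003},{"x": -45,"y": 4,"z": -3,"yaw": -0.003},{"x": -45,"y": 4,"z": -3,"yaw": -0.003},{"x": -45,"y": 4,"z": -3,"yaw": -0.003},{"x": -45,"y": 4,"z": 0,"yaw": -0.003},{"x": -45,"y": 4,"z": 0,"yaw": -0.003},{"x": -45,"y": 4,"z": 0,"yaw": -0.003},{"x": -45,"y": 4,"z": 0,"yaw": -0.003},{"x": -40,"y": 4,"z": 0,"yaw": -0.003}]' --grip_force 25

```text
time: 22.7
tcp_pos: [0.5658, 0.2487, 0.1639]
orientation: [2.089, -2.335, -0.025]
contact_force: [0.4, -1.0, 0.6]
grip_width: 0.0706
```

```bash
python3 go.py .5705 .2876 .105 -1.6724
```

```text
tcp [0.5658 0.2487 0.1639] xang -1.682 z [-0.0167  0.0068 -0.9998] F [ 0.4 -1.   0.6] w 0.0706 t 22.7 q1,q6 [0.27 1.95]
go mm tool [-38.9  -1.4  59.1] yaw -0.0096
```

Emit:
drive_tool --targets '[{"x": -12,"y": 0,"z": 4,"yaw": -0.01},{"x": -6,"y": 0,"z": 10,"yaw": 0},{"x": -3,"y": 0,"z": 14,"yaw": 0},{"x": 0,"y": 0,"z": 14,"yaw": 0},{"x": 0,"y": 0,"z": 10,"yaw": 0},{"x": 0,"y": 0,"z": 5,"yaw": 0},{"x": 0,"y": 0,"z": 0,"yaw": 0},{"x": 0,"y": 0,"z": 0,"yaw": 0},{"x": 0,"y": 0,"z": 0,"yaw": 0},{"x": 0,"y": 0,"z": 0,"yaw": 0}]'

```text
time: 23.7
tcp_pos: [0.5664, 0.2687, 0.1014]
orientation: [2.098, -2.323, -0.025]
contact_force: [0.1, 0.6, -0.3]
grip_width: 0.0704
```

```bash
python3 - <<'E'
from see import *
im,c,o=shot("w9")
hsv=cv2.cvtColor(im,cv2.COLOR_BGR2HSV);y=cv2.inRange(hsv,(16,100,60),(35,255,255));y[:, :200]=0;y[:,440:]=0;y[260:]=0
y=cv2.morphologyEx(y,cv2.MORPH_CLOSE,np.ones((5,5)))
N,l,s,ce=cv2.connectedComponentsWithStats(y);print(s[1:][s[1:,4]>200])
i=1+np.argmax(s[1:,4]);m=l==i
for r in range(s[i,1],s[i,1]+s[i,3],5):
    x=np.where(m[r])[0];print(r,x.min(),x.max(),end="; ")
# predicted outline
a=.4363;psi=-.1016;ex=np.array([np.cos(psi),np.sin(psi),0]);ey=np.array([-ex[1],ex[0],0]);u=ex*np.cos(a)+[0,0,np.sin(a)];n=-ex*np.sin(a)+[0,0,np.cos(a)]
C=np.array([.5857,.2860,.055]);t=np.linspace(0,2*np.pi,90)
for h,r in((0,.032),(.012,.032),(.04,.018)):
    q=proj("wrist",C+h*n+r*(np.cos(t)[:,None]*u+np.sin(t)[:,None]*ey),c);print("\npred",h,q.min(0).round(1),q.max(0).round(1))
E
python3 go.py .5705 .2876 .0685 -1.6724
```

```text
dq 0.007 tcp [0.5664 0.2687 0.1014] xang -1.6726 z [-0.019   0.0047 -0.9998] q [0.3  0.4  1.47 0.01 1.29 1.97] F [ 0.1  0.6 -0.3] w 0.0704 t 23.7
[[ 200    0   85   90 4742]
 [ 264  162   74   76 4136]]
0 200 276; 5 200 277; 10 200 279; 15 200 281; 20 200 282; 25 200 283; 30 200 283; 35 200 284; 40 200 283; 45 200 283; 50 201 281; 55 200 280; 60 202 278; 65 202 275; 70 200 272; 75 203 268; 80 204 262; 85 214 254; 
pred 0 [265.1 160.2] [336.8 217.7]

pred 0.012 [262.8 168. ] [337.4 226.4]

pred 0.04 [274.9 204.3] [320.9 237.8]
tcp [0.5665 0.2687 0.1016] xang -1.6724 z [-0.0186  0.0047 -0.9998] F [0.6 0.3 0.8] w 0.0707 t 23.75 q1,q6 [0.3  1.97]
go mm tool [-19.1  -2.7  33.1] yaw -0.0
```

Emit:
drive_tool --targets '[{"x": -5,"y": -0.7,"z": -1,"yaw": 0},{"x": -5,"y": -0.7,"z": 0,"yaw": 0},{"x": -5,"y": -0.7,"z": 0,"yaw": 0},{"x": -3,"y": -0.6,"z": 0,"yaw": 0},{"x": -1,"y": 0,"z": 0,"yaw": 0},{"x": 0,"y": 0,"z": 3,"yaw": 0},{"x": 0,"y": 0,"z": 6,"yaw": 0},{"x": 0,"y": 0,"z": 7,"yaw": 0},{"x": 0,"y": 0,"z": 4,"yaw": 0},{"x": 0,"y": 0,"z": 0,"yaw": 0}]'

```text
time: 24.75
tcp_pos: [0.5714, 0.29, 0.0816]
orientation: [2.101, -2.323, -0.024]
contact_force: [0.1, 1.4, -0.4]
grip_width: 0.0706
```

```bash
python3 go.py .5705 .2876 .0685 -1.6724
```

```text
tcp [0.5714 0.29   0.0816] xang -1.6714 z [-0.0173  0.0052 -0.9998] F [ 0.1  1.4 -0.4] w 0.0706 t 24.75 q1,q6 [0.33 2.  ]
go mm tool [ 2.6  0.5 13.1] yaw 0.001
```

Emit:
drive_tool --targets '[{"x": 1,"y": 0.3,"z": 3,"yaw": 0},{"x": 1,"y": 0,"z": 4,"yaw": 0},{"x": 0.5,"y": 0,"z": 3,"yaw": 0},{"x": 0,"y": 0,"z": 2,"yaw": 0},{"x": 0,"y": 0,"z": 0.5,"yaw": 0},{"x": 0,"y": 0,"z": 0,"yaw": 0},{"x": 0,"y": 0,"z": 0,"yaw": 0},{"x": 0,"y": 0,"z": 0,"yaw": 0},{"x": 0,"y": 0,"z": 0,"yaw": 0},{"x": 0,"y": 0,"z": 0,"yaw": 0}]'

```text
time: 25.75
tcp_pos: [0.5711, 0.2873, 0.0685]
orientation: [2.101, -2.324, -0.024]
contact_force: [-0.5, -0.3, 0.5]
grip_width: 0.0706
```

Emit:
drive_tool --targets '[{"x": 0,"y": 0,"z": 0,"yaw": 0},{"x": 0,"y": 0,"z": 0,"yaw": 0},{"x": 0,"y": 0,"z": 0,"yaw": 0},{"x": 0,"y": 0,"z": 0,"yaw": 0},{"x": 0,"y": 0,"z": 0,"yaw": 0},{"x": 0,"y": 0,"z": 0,"yaw": 0},{"x": 0,"y": 0,"z": 0,"yaw": 0},{"x": 0,"y": 0,"z": 0,"yaw": 0},{"x": 0,"y": 0,"z": 0,"yaw": 0},{"x": 0,"y": 0,"z": 0,"yaw": 0}]' --fingers 1 --grip_force 25

```text
time: 26.75
tcp_pos: [0.5713, 0.2873, 0.0688]
orientation: [2.101, -2.325, -0.023]
contact_force: [0.7, -0.1, 0.1]
grip_width: 0.0332
```

```bash
python3 go.py .5705 .2876 .0685 -1.6724
```

```text
tcp [0.5713 0.2873 0.0688] xang -1.6717 z [-0.0158  0.0055 -0.9999] F [ 0.7 -0.1  0.1] w 0.0332 t 26.75 q1,q6 [0.32 1.99]
go mm tool [-0.3  0.9  0.3] yaw 0.0007
```

Emit:
drive_tool --targets '[{"x": 0,"y": -4,"z": -2,"yaw": 0},{"x": 0,"y": -4,"z": -2,"yaw": 0},{"x": 0,"y": -4,"z": -2,"yaw": 0},{"x": 0,"y": -3,"z": -1.5,"yaw": 0},{"x": 0,"y": 0,"z": 0,"yaw": 0},{"x": 0,"y": 0,"z": 0,"yaw": 0},{"x": 0,"y": 0,"z": 0,"yaw": 0},{"x": 0,"y": 0,"z": 0,"yaw": 0},{"x": 0,"y": 0,"z": 0,"yaw": 0},{"x": 0,"y": 0,"z": 0,"yaw": 0}]'

```text
time: 27.75
tcp_pos: [0.5773, 0.2863, 0.0727]
orientation: [2.091, -2.311, -0.044]
contact_force: [-4.1, 1.0, 1.3]
grip_width: 0.0329
```

```bash
python3 go.py .5804 .2864 .0735 -1.6724
```

```text
tcp [0.5773 0.2863 0.0727] xang -1.6707 z [-0.0374  0.0045 -0.9993] F [-4.1  1.   1.3] w 0.0329 t 27.75 q1,q6 [0.32 1.98]
go mm tool [-0.4 -3.  -0.9] yaw 0.0017
```

Emit:
drive_tool --targets '[{"x": 0,"y": -4,"z": -2.5,"yaw": 0},{"x": 0,"y": -4,"z": -3,"yaw": 0},{"x": 0,"y": -1,"z": -6,"yaw": 0},{"x": 0,"y": 0,"z": -9,"yaw": 0},{"x": 0,"y": 0,"z": -15,"yaw": 0},{"x": 0,"y": 0,"z": -18,"yaw": 0},{"x": 0,"y": 0,"z": -18,"yaw": 0},{"x": 0,"y": 0,"z": -14,"yaw": 0},{"x": 5,"y": 2,"z": -5,"yaw": 0},{"x": 15,"y": 6,"z": 0,"yaw": 0}]'

```text
time: 28.75
tcp_pos: [0.5861, 0.2653, 0.1727]
orientation: [2.099, -2.319, -0.03]
contact_force: [-0.8, 0.2, -2.9]
grip_width: 0.0332
```

```bash
python3 go.py .47 -.02 .14 -1.70
```

```text
tcp [0.5861 0.2653 0.1727] xang -1.6705 z [-0.0231  0.0051 -0.9997] F [-0.8  0.2 -2.9] w 0.0332 t 28.75 q1,q6 [0.28 1.95]
go mm tool [295.6  86.3  33.9] yaw 0.0295
```

Emit:
drive_tool --targets '[{"x": 32,"y": 9,"z": 0,"yaw": 0.003},{"x": 40,"y": 11,"z": 0,"yaw": 0.003},{"x": 40,"y": 11,"z": 0,"yaw": 0.003},{"x": 40,"y": 11,"z": 0,"yaw": 0.003},{"x": 40,"y": 11,"z": 3,"yaw": 0.003},{"x": 38,"y": 11,"z": 6,"yaw": 0.003},{"x": 28,"y": 8,"z": 10,"yaw": 0.003},{"x": 18,"y": 5,"z": 12,"yaw": 0.003},{"x": 8,"y": 2,"z": 12,"yaw": 0.003},{"x": 2,"y": 0,"z": 12,"yaw": 0}]'

```text
time: 29.75
tcp_pos: [0.4707, -0.0235, 0.1214]
orientation: [2.069, -2.353, -0.013]
contact_force: [0.6, -0.4, -3.0]
grip_width: 0.0333
```

```bash
python3 go.py .47 -.02 .03 -1.70
```

```text
tcp [ 0.4707 -0.0235  0.1214] xang -1.6987 z [-1.160e-02  7.000e-04 -9.999e-01] F [ 0.6 -0.4 -3. ] w 0.0333 t 29.75 q1,q6 [-0.23  1.47]
go mm tool [-3.4  0.  91.4] yaw 0.0013
```

Emit:
drive_tool --targets '[{"x": -1,"y": 0,"z": 13,"yaw": 0},{"x": 0,"y": 0,"z": 15,"yaw": 0},{"x": 0,"y": 0,"z": 15,"yaw": 0},{"x": 0,"y": 0,"z": 14,"yaw": 0},{"x": 0,"y": 0,"z": 12,"yaw": 0},{"x": 0,"y": 0,"z": 8,"yaw": 0},{"x": 0,"y": 0,"z": 5,"yaw": 0},{"x": 0,"y": 0,"z": 3,"yaw": 0},{"x": 0,"y": 0,"z": 2,"yaw": 0},{"x": 0,"y": 0,"z": 2,"yaw": 0}]' --grip_force 10

```text
time: 30.75
tcp_pos: [0.4714, -0.0173, 0.0252]
orientation: [2.077, -2.349, -0.016]
contact_force: [-0.9, 0.1, -2.5]
grip_width: 0.0343
```

Emit:
drive_tool --targets '[{"x": 0,"y": 0,"z": 2,"yaw": 0},{"x": 0,"y": 0,"z": 2,"yaw": 0},{"x": 0,"y": 0,"z": 2,"yaw": 0},{"x": 0,"y": 0,"z": 2,"yaw": 0},{"x": 0,"y": 0,"z": 2,"yaw": 0},{"x": 0,"y": 0,"z": 2,"yaw": 0},{"x": 0,"y": 0,"z": 2,"yaw": 0},{"x": 0,"y": 0,"z": 0,"yaw": 0},{"x": 0,"y": 0,"z": 0,"yaw": 0},{"x": 0,"y": 0,"z": 0,"yaw": 0}]' --grip_force 7

```text
time: 31.75
tcp_pos: [0.48, -0.0191, 0.0161]
orientation: [-2.077, 2.351, -0.005]
contact_force: [1.0, 0.9, 1.9]
grip_width: 0.0351
```

```bash
python3 go.py .47 -.02 .017 -1.70
```

```text
tcp [ 0.48   -0.0191  0.0161] xang -1.6941 z [ 5.6e-03  6.0e-04 -1.0e+00] F [1.  0.9 1.9] w 0.0351 t 31.75 q1,q6 [-0.22  1.47]
go mm tool [ 2.1  9.8 -1. ] yaw 0.0059
```

Emit:
drive_tool --targets '[{"x": 0,"y": 0,"z": 0,"yaw": 0},{"x": 0,"y": 0,"z": 0,"yaw": 0},{"x": 0,"y": 0,"z": 0,"yaw": 0},{"x": 0,"y": 0,"z": 0,"yaw": 0},{"x": 0,"y": 0,"z": 0,"yaw": 0},{"x": 0,"y": 0,"z": 0,"yaw": 0},{"x": 0,"y": 0,"z": 0,"yaw": 0},{"x": 0,"y": 0,"z": 0,"yaw": 0},{"x": 0,"y": 0,"z": 0,"yaw": 0},{"x": 0,"y": 0,"z": 0,"yaw": 0}]' --fingers -0.3

```text
time: 32.75
tcp_pos: [0.4752, -0.0183, 0.0136]
orientation: [2.08, -2.353, -0.006]
contact_force: [-0.5, 0.2, -0.1]
grip_width: 0.0614
```

```bash
cat > cov.py <<'E'
from see import *
def cover(im,c,z0,C0):
    hsv=cv2.cvtColor(im,cv2.COLOR_BGR2HSV);y=cv2.inRange(hsv,(16,90,40),(35,255,255))
    y=cv2.morphologyEx(y,cv2.MORPH_CLOSE,np.ones((5,5)));t=np.linspace(0,2*np.pi,180)
    def pred(C): return np.vstack([proj("wrist",np.c_[C[0]+r*np.cos(t),C[1]+r*np.sin(t),0*t+z0+h],c) for h,r in((0,.032),(.012,.032),(.04,.018))])
    N,l,s,ce=cv2.connectedComponentsWithStats(y)
    g=pred(C0).mean(0);i=min(range(1,N),key=lambda i:np.hypot(*(ce[i]-g))+(s[i,4]<800)*1e3)
    box=np.array([s[i,0]-.5,s[i,1]-.5,s[i,0]+s[i,2]-.5,s[i,1]+s[i,3]-.5])
    q=pred(C0);print("box",box,"pred",np.r_[q.min(0),q.max(0)].round(1))
    return box
E
python3 - <<'E'
from cov import *
im,c,o=shot("w10");R=cv2.Rodrigues(o["orientation"])[0]
cover(im,c,0,o["tcp_pos"]); 
for d in((1,0),(0,1)): cover(im,c,0,o["tcp_pos"]+R[:,0]*d[0]*.003+R[:,1]*d[1]*.003)
E
```

```text
dq 0.002 tcp [ 0.4752 -0.0183  0.0136] xang -1.6937 z [-0.0038  0.002  -1.    ] q [-0.22  0.22  1.92  0.    1.    1.47] F [-0.5  0.2 -0.1] w 0.0614 t 32.75
box [279.5 179.5 365.5 263.5] pred [280.  181.7 364.7 265.1]
box [279.5 179.5 365.5 263.5] pred [284.  181.7 368.7 265.1]
box [279.5 179.5 365.5 263.5] pred [280.2 185.6 364.6 268.6]
```

Emit:
drive_tool --targets '[{"x": 0,"y": -0.8,"z": -1.5,"yaw": 0},{"x": 0,"y": -0.6,"z": -0.8,"yaw": 0},{"x": 0,"y": 0,"z": 0,"yaw": 0},{"x": 0,"y": 0,"z": 0,"yaw": 0},{"x": 0,"y": 0,"z": 0,"yaw": 0},{"x": 0,"y": 0,"z": 0,"yaw": 0},{"x": 0,"y": 0,"z": 0,"yaw": 0},{"x": 0,"y": 0,"z": 0,"yaw": 0},{"x": 0,"y": 0,"z": 0,"yaw": 0},{"x": 0,"y": 0,"z": 0,"yaw": 0}]' --fingers 1 --grip_force 20

```text
time: 33.8
tcp_pos: [0.4769, -0.0187, 0.0162]
orientation: [2.08, -2.353, -0.006]
contact_force: [-0.1, -0.1, -0.5]
grip_width: 0.0341
```

```bash
python3 - <<'E'
from cov import *
im,c,o=shot("w11");R=cv2.Rodrigues(o["orientation"])[0]
cover(im,c,0,o["tcp_pos"])
E
python3 go.py .5426 -.1807 .155 -1.705
```

```text
dq 0.001 tcp [ 0.4769 -0.0187  0.0162] xang -1.6938 z [-0.0035  0.0018 -1.    ] q [-0.22  0.22  1.92  0.    1.01  1.47] F [-0.1 -0.1 -0.5] w 0.0341 t 33.8
box [279.5 180.5 364.5 263.5] pred [280.5 181.2 364.2 263.6]
tcp [ 0.4769 -0.0186  0.0162] xang -1.6938 z [-0.0035  0.0018 -1.    ] F [-0.4 -0.2 -0.1] w 0.0342 t 33.85 q1,q6 [-0.22  1.47]
go mm tool [ 152.6  -84.6 -139.3] yaw 0.0112
```

Emit:
drive_tool --targets '[{"x": 0,"y": 0,"z": -8,"yaw": 0},{"x": 0,"y": 0,"z": -20,"yaw": 0.002},{"x": 0,"y": -5,"z": -30,"yaw": 0.002},{"x": 5,"y": -10,"z": -30,"yaw": 0.002},{"x": 12,"y": -10,"z": -25,"yaw": 0.002},{"x": 18,"y": -10,"z": -12,"yaw": 0.002},{"x": 20,"y": -10,"z": -4,"yaw": 0},{"x": 20,"y": -10,"z": 0,"yaw": 0},{"x": 20,"y": -10,"z": 0,"yaw": 0},{"x": 20,"y": -8,"z": 0,"yaw": 0}]'

```text
time: 34.85
tcp_pos: [0.5297, -0.1418, 0.1473]
orientation: [2.069, -2.352, -0.024]
contact_force: [0.4, -0.1, -2.8]
grip_width: 0.034
```

```bash
python3 go.py .5427 -.1807 .13 -1.705
```

```text
tcp [ 0.5297 -0.1418  0.1473] xang -1.6987 z [-0.0163  0.0058 -0.9999] F [ 0.4 -0.1 -2.8] w 0.034 t 34.85 q1,q6 [-0.42  1.28]
go mm tool [ 37.  -18.1  16.9] yaw 0.0063
```

Emit:
drive_tool --targets '[{"x": 12,"y": -5,"z": 0,"yaw": 0.003},{"x": 8,"y": -4,"z": 0,"yaw": 0.003},{"x": 4,"y": -3,"z": 2,"yaw": 0},{"x": 2,"y": -1,"z": 5,"yaw": 0},{"x": 1,"y": 0,"z": 6,"yaw": 0},{"x": 0,"y": 0,"z": 6,"yaw": 0},{"x": 0,"y": 0,"z": 3,"yaw": 0},{"x": 0,"y": 0,"z": 0,"yaw": 0},{"x": 0,"y": 0,"z": 0,"yaw": 0},{"x": 0,"y": 0,"z": 0,"yaw": 0}]'

```text
time: 35.85
tcp_pos: [0.5365, -0.169, 0.1208]
orientation: [2.061, -2.357, -0.035]
contact_force: [-0.8, 0.4, -2.4]
grip_width: 0.034
```

```bash
python3 go.py .5427 -.1807 .1 -1.705
```

```text
tcp [ 0.5365 -0.169   0.1208] xang -1.7048 z [-0.0223  0.0102 -0.9997] F [-0.8  0.4 -2.4] w 0.034 t 35.85 q1,q6 [-0.46  1.25]
go mm tool [10.9 -8.2 20.5] yaw 0.0002
```

Emit:
drive_tool --targets '[{"x": 2.5,"y": -2,"z": 2,"yaw": 0},{"x": 3,"y": -2,"z": 3,"yaw": 0},{"x": 2.5,"y": -2,"z": 4,"yaw": 0},{"x": 1.5,"y": -1,"z": 4,"yaw": 0},{"x": 0.8,"y": -0.5,"z": 3,"yaw": 0},{"x": 0,"y": 0,"z": 2,"yaw": 0},{"x": 0,"y": 0,"z": 0,"yaw": 0},{"x": 0,"y": 0,"z": 0,"yaw": 0},{"x": 0,"y": 0,"z": 0,"yaw": 0},{"x": 0,"y": 0,"z": 0,"yaw": 0}]'

```text
time: 36.85
tcp_pos: [0.5432, -0.1814, 0.1015]
orientation: [2.061, -2.358, -0.033]
contact_force: [0.5, -0.8, -2.6]
grip_width: 0.0341
```

```bash
python3 go.py .5427 -.1807 .1 -1.705
```

```text
tcp [ 0.5432 -0.1814  0.1015] xang -1.705 z [-0.0212  0.0097 -0.9997] F [ 0.5 -0.8 -2.6] w 0.0341 t 36.85 q1,q6 [-0.47  1.23]
go mm tool [-0.7  0.6  1.5] yaw -0.0
```

Emit:
drive_tool --targets '[{"x": -0.3,"y": 0.3,"z": 1.5,"yaw": 0},{"x": 0,"y": 0,"z": 2,"yaw": 0},{"x": 0,"y": 0,"z": 2,"yaw": 0},{"x": 0,"y": 0,"z": 2,"yaw": 0},{"x": 0,"y": 0,"z": 2,"yaw": 0},{"x": 0,"y": 0,"z": 2,"yaw": 0},{"x": 0,"y": 0,"z": 2,"yaw": 0},{"x": 0,"y": 0,"z": 1.5,"yaw": 0},{"x": 0,"y": 0,"z": 1,"yaw": 0},{"x": 0,"y": 0,"z": 0,"yaw": 0}]' --grip_force 12

```text
time: 37.85
tcp_pos: [0.5426, -0.1808, 0.0842]
orientation: [2.062, -2.358, -0.033]
contact_force: [0.2, -0.4, -2.3]
grip_width: 0.0348
```

```bash
python3 go.py .5427 -.1807 .0822 -1.705
```

```text
tcp [ 0.5426 -0.1808  0.0842] xang -1.7047 z [-0.021   0.0095 -0.9997] F [ 0.2 -0.4 -2.3] w 0.0348 t 37.85 q1,q6 [-0.47  1.23]
go mm tool [-0.1 -0.1  2. ] yaw 0.0003
```

Emit:
drive_tool --targets '[{"x": 0,"y": 0,"z": 1,"yaw": 0},{"x": 0,"y": 0,"z": 1,"yaw": 0},{"x": 0,"y": 0,"z": 1,"yaw": 0},{"x": 0,"y": 0,"z": 1,"yaw": 0},{"x": 0,"y": 0,"z": 1,"yaw": 0},{"x": 0,"y": 0,"z": 1,"yaw": 0},{"x": 0,"y": 0,"z": 0,"yaw": 0},{"x": 0,"y": 0,"z": 0,"yaw": 0},{"x": 0,"y": 0,"z": 0,"yaw": 0},{"x": 0,"y": 0,"z": 0,"yaw": 0}]' --grip_force 6

```text
time: 38.85
tcp_pos: [0.5429, -0.1809, 0.0824]
orientation: [2.062, -2.358, -0.031]
contact_force: [-2.6, 0.7, 1.9]
grip_width: 0.0355
```

```bash
python3 go.py .5427 -.1807 .0822 -1.705
```

```text
tcp [ 0.5429 -0.1809  0.0824] xang -1.7044 z [-0.02    0.0086 -0.9998] F [-2.6  0.7  1.9] w 0.0355 t 38.85 q1,q6 [-0.47  1.23]
go mm tool [-0.2  0.2  0.2] yaw 0.0006
```

The cover bottomed out at the predicted height (0.0824 against 0.0822 m), and the force has changed sign. Releasing and backing off.

Emit:
drive_tool --targets '[{"x": 0,"y": 0,"z": 0,"yaw": 0},{"x": 0,"y": 0,"z": 0,"yaw": 0},{"x": 0,"y": 0,"z": 0,"yaw": 0},{"x": 0,"y": 0,"z": 0,"yaw": 0},{"x": 0,"y": 0,"z": 0,"yaw": 0},{"x": 0,"y": 0,"z": 0,"yaw": 0},{"x": 0,"y": 0,"z": -4,"yaw": 0},{"x": 0,"y": 0,"z": -12,"yaw": 0},{"x": 0,"y": 0,"z": -20,"yaw": 0},{"x": 0,"y": 0,"z": -25,"yaw": 0}]' --fingers -0.5

```text
time: 39.85
tcp_pos: [0.5431, -0.181, 0.1425]
orientation: [2.061, -2.357, -0.036]
contact_force: [0.1, -0.3, -0.0]
grip_width: 0.0704
```

Emit:
drive_tool --targets '[{"x": 0,"y": 0,"z": -20,"yaw": 0},{"x": 0,"y": 0,"z": -15,"yaw": 0},{"x": 0,"y": 0,"z": -8,"yaw": 0},{"x": 0,"y": 0,"z": 0,"yaw": 0},{"x": 0,"y": 0,"z": 0,"yaw": 0},{"x": 0,"y": 0,"z": 0,"yaw": 0},{"x": 0,"y": 0,"z": 0,"yaw": 0},{"x": 0,"y": 0,"z": 0,"yaw": 0},{"x": 0,"y": 0,"z": 0,"yaw": 0},{"x": 0,"y": 0,"z": 0,"yaw": 0}]'

```text
time: 40.85
tcp_pos: [0.5454, -0.182, 0.1922]
orientation: [2.063, -2.359, -0.028]
contact_force: [0.2, 0.1, -0.2]
grip_width: 0.0704
```

Run:
```python
from cov import *
im,c,o=shot("w12");cover(im,c,.066,[.5427,-.1807]);cover(im,c,.070,[.5427,-.1807])
s=camera("side");cv2.imwrite("pics/s4.png",s)
a=cv2.resize(s[150:300,250:370],(384,480),interpolation=cv2.INTER_CUBIC);b=cv2.resize(im[110:290,230:410],(400,480),interpolation=cv2.INTER_CUBIC)
cv2.imwrite("pics/v12.png",np.hstack([a,b]))
```

```text
dq 0.006 tcp [ 0.5454 -0.182   0.1922] xang -1.7046 z [-0.0178  0.0078 -0.9998] q [-0.47  0.21  1.51 -0.    1.43  1.23] F [ 0.2  0.1 -0.2] w 0.0704 t 40.85
box [294.5 167.5 349.5 223.5] pred [294.1 167.1 350.  222.9]
box [294.5 167.5 349.5 223.5] pred [293.8 167.6 350.3 224. ]
```

View pics/v12.png

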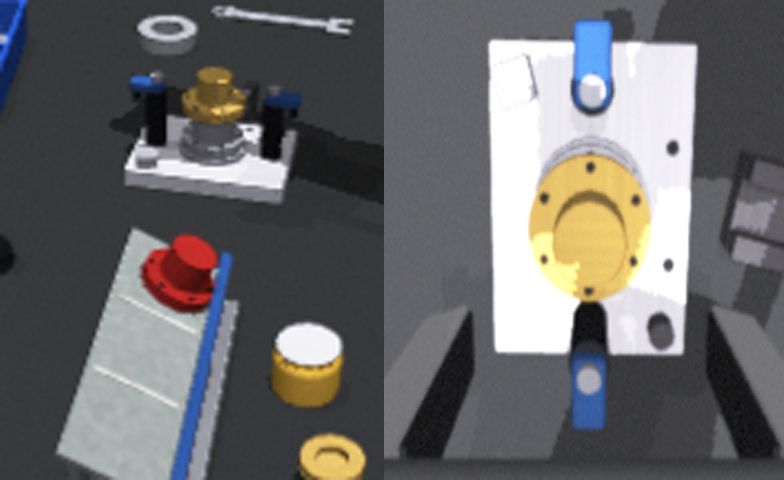

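The stack stands upright on the fixture, and the cover outline is within 1 px of the seated prediction. Red, tin, block, dowel and V-block are in place, so I'm handing in.

```bash
python3 -c "
from workcell import sign_off
print(sign_off())"
```

```text
the job is handed in; nothing more can be done
None
```

The hub is on the spigot and the cover is on the hub, both released. I handed the job in at about 41 s; no verdict is reported.

**How it went:** I drew each part about 7–9 mm up the slope and lifted it out. The tool cannot tilt, so I stood each part upright on open table, measured it, regripped it, and lowered it slowly under a light grip.

**Last checks:**
- **Seat heights:** the hub stopped with the tool at 42.4 mm, exactly as predicted. The cover stopped at 82.4 mm against 82.2 mm predicted.
- **Forces:** the vertical force reading was about 2 N as each part seated.
- **Position:** after release, the cover's outline lay within 1 px (about 1 mm) of where a seated cover should appear. The height check rests on the tool stops, because the camera barely resolves a few millimetres of height.
- **Surroundings:** in the last picture the reject, tin, setting block, dowel and V-block look untouched. The bottle and plug gauge were outside that crop and I did not look at them again.

**Disagreements:**
- My first fit of the rack from its lip was about 5 mm off from the parts. I had taken the lip's shaded inner wall for its edge, so I used the parts' own outlines instead.
- The first slide of the hub stalled on friction and needed larger steps.
- The tool drifted in tilt by up to 0.045 rad under load, so I let the parts level themselves on their seats.

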